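# Set out label-check samples

## Robot

A 6-joint arm with a two-finger parallel gripper is mounted at the origin on the work surface. World frame = base frame: x ahead of the robot, y to its left, z up, the work surface at z = 0. Lengths are in m, angles in degrees, forces in N, time in s.
With the tool pointing down it reaches from about 0.25 to 0.8 m from the base axis. Payload 3.9 kg.
Tool frame: the origin (TCP) lies midway between the tips of the shut fingers; the grasp point (between the pads) lies 19 mm behind it (manip.pinch_z is the distance from the TCP to the grasp point, in m); z points along the fingers, y is the line along which they close (so a half turn about z gives the same grasp; the last joint's range is limited). The gripper opens to 85 mm and grips with 20 to 120 N. Pads are 22 mm wide; open, the fingers measure 114 mm over their backs; the gripper's body (76 mm by 85 mm) begins 54 mm behind the grasp point. The pads swing forward as they close: fully open they stand 13 mm farther back than shut.
Start: joints at [-73.51, 14.897, -7.913, 67.191, 0, 90], TCP at [0.149, -0.503, 0.231] pointing down, gripper open.
Joint ranges: [-159.42, 159.42], [-47.68, 98.78], [-73.54, 78.23], [-108.79, 121.32], [-90, 84.71], [-180, 180]. Speed limits (degrees/s): [147.25, 147.25, 180, 180, 180, 180].

## Interface

Orientations are given as a 3x3 rotation matrix whose columns are the frame's x, y, z axes.
In Python, from station import manip gives the robot as it stands. The module is installed in compiled form; this text tells all that it offers.
- The arm moves only by the tool step_arm, never from a script. Its argument "motion" is a list that holds one entry, the list of rows, each a list of 6 numbers: the shift along the tool's x, y, z in cm, then the turn, a rotation vector about the tool's x, y, z in rad. In form: [[[tx, ty, tz, rx, ry, rz], ...]]. A call has 1 to 5 rows; each row is the pose to reach, as a shift and turn from the pose commanded when the call began, along the tool's axes at that moment; what a row does not reach only later rows make up. A row lasts 1/10 s, in which the tool goes at most 50 mm and 8.59 degrees, less where a joint would pass 70% of its speed; a pose out of reach is approached as far as the arm can. A call with a gripper value outside its range is refused whole. "fingers" is the finger opening in cm, from 0 to 8.54, set as the call begins (left out, the last holds). The fingers move at their own pace and stop on an object; "grip_force" is the grip in N (left out, the last holds). Time passes only in rows, so rows that repeat a pose let the fingers close. It gives the time, the measured TCP pose, the force, the opening and the grip force at its end, in the units of the state.
- manip.read_state(): the state, without advancing time (a new reading comes with each control period).
- manip.read_camera(name): name is "scene" or "side" or "wrist"; returns (picture, depth): 480x640x3 uint8, red, green, blue; 480x640 float32, m along the optical axis (not along the pixel's ray), 0 where there is no reading.
- manip.get_calibration(name): a dict with "fx", "fy", "cx", "cy" (pixels), "world_from_camera" (4x4, takes a point from camera to world coordinates). Camera axes: x right, y up, looking along -z (the intrinsics and any distortion apply to the point x, -y, -z); pixel columns grow to the right and rows downward; lengths in m; the calibration is good to about 2 mm. A picture is of the moment at which its call begins: read the wrist's pose just before it. get_calibration takes no time and is no camera call; for the wrist camera it gives the pose at the moment of the call.
- manip.finish_job(): hands the job in; it is judged then, once.
The state is a dict: "time_s": time; "q": joint angles; "qvel": joint speeds; "tau": joint torques, N m; "eef_pos": TCP position; "tcp_rot": TCP orientation; "contact_force": force on the tool from outside, world axes, zero at the start; "moment": the same for the moment, N m; "opening": finger opening in m; "grip_force": force on a finger pad.
Only numpy, scipy, OpenCV 4.12 (cv2) and the standard library are available. Lean on these libraries where they do the work, as an engineer would, in place of code of your own. Each camera call takes 0.05 s, during which the arm holds its last target. There are 200 camera calls.

## Task

Set out the samples for the label check. Using the spatula, and never your fingers, turn every flat tin over onto the raised plate so that it lies flat with its label up, and put the spatula back on its mat, standing on its blade as it was; lift every jar out over the shelf's front rail and stand it on the scanner's deck with its label squarely facing the scanner. When all tins and jars are in place, press the scanner's button right down, and leave the other things on the bench as they are.

Things in the scene. Friction and masses are not known exactly. Their poses are not given: they have to be found in the camera images.
- tin1: flat round brassy tin, 80 g: body 76 mm across and 14 mm thick, with a rolled seam 90 mm across and 4 mm thick round its mid-height, so the seam's underside is 5 mm above whatever the tin lies on and overhangs the body by 7 mm. Origin at its centre. One face is bare metal; the other, on the -z side, has a white paper label with a dark bar. It starts label down (its z axis up) on the table before the plate's step. Wider than most grippers open
- tin2: flat round brassy tin, 80 g: body 76 mm across and 14 mm thick, with a rolled seam 90 mm across and 4 mm thick round its mid-height, so the seam's underside is 5 mm above whatever the tin lies on and overhangs the body by 7 mm. Origin at its centre. One face is bare metal; the other, on the -z side, has a white paper label with a dark bar. It starts label down (its z axis up) on the table before the plate's step. Wider than most grippers open
- tin3: flat round brassy tin, 80 g: body 76 mm across and 14 mm thick, with a rolled seam 90 mm across and 4 mm thick round its mid-height, so the seam's underside is 5 mm above whatever the tin lies on and overhangs the body by 7 mm. Origin at its centre. One face is bare metal; the other, on the -z side, has a white paper label with a dark bar. It starts label down (its z axis up) on the table before the plate's step. Wider than most grippers open
- jar1: round amber jar with a dark lid, 85 mm tall, 160 g: body 52 mm across, lid 50 mm across and 20 mm high at the top. Origin at the centre of its base, z up. A white label with a dark bar on its +x side; a white seal strip runs from the centre of the lid's top over its edge down to the label, so the label's side shows from above. It starts on the shelf, any way round
- jar2: round amber jar with a dark lid, 85 mm tall, 160 g: body 52 mm across, lid 50 mm across and 20 mm high at the top. Origin at the centre of its base, z up. A white label with a dark bar on its +x side; a white seal strip runs from the centre of the lid's top over its edge down to the label, so the label's side shows from above. It starts on the shelf, any way round
- spatula: trowel-shaped steel spatula, 200 g. Origin on the underside of the blade, straight below the middle of the handle, z up, +x towards the blade's free front edge. Blade 2 mm thick, 60 mm wide, level, from 50 mm behind the origin to 85 mm ahead of it. Wooden handle along x above it: 100 mm long, 20 mm wide, its underside 37 mm and its top 63 mm above the blade's underside; carried by two posts 34 mm before and behind the middle. It starts standing on its blade on the mat
- mat: fixed black rubber mat for the spatula, 170 by 100 mm, 2 mm thick. Origin at the centre of its underside on the table
- plate: fixed dark steel plate, 8 mm thick, lying on the table (z = 0). Its origin is at table height at the middle of its front edge, the step that faces the tins; the plate reaches from x = 0 (the upright 8 mm step) to x = 170 mm and from y = -180 to 180 mm. A tin pushed against the step is stopped by its seam and can be levered up and over onto the plate
- shelf: fixed open-topped aluminium shelf on the bench. Origin at table height under the centre of its board; board top at 50 mm, 110 mm deep (x), 250 mm wide (y). Along its front (-x) edge at x = -55 mm a retaining rail whose top is 80 mm above the table; side walls as high as the rail; back wall 100 mm high at x = +55 mm
- scanner: fixed scanner. Origin at table height under the centre of its aluminium deck, 80 mm (x) by 250 mm (y), top 4 mm above the table. Behind the deck, on the +x side, a black scanner block 260 mm wide, from x = 55 to 100 mm, 90 mm high; its glass window looks along -x over the deck
- window (a point): middle of the scanner's glass window, on the block's front face, 45 mm above the table
- button_top (a point): top centre of the round grey push button (28 mm across) on the middle of the scanner block's top
- button (a joint): travel of the push button, 0 up, 0.006 m right down; a spring needs 5 N to press it right down
- core: bystander: empty cardboard ring lying in front of the shelf or the scanner, 76 mm across, 28 mm high
- cleaner: bystander: bottle 52 mm across and 140 mm tall behind the plate, to one side
- tape: bystander: roll of tape 80 mm across and 24 mm high lying in front of the shelf or the scanner
- can: bystander: steel can 64 mm across and 60 mm high behind the plate, to one side
- mug: bystander: white mug 76 mm across and 90 mm high at one side of the bench
- reel: bystander: paper label reel 110 mm across and 40 mm high lying at one side of the bench
Things that resemble listed ones, but are neither listed nor needed, are in the scene too. Leave any purple or red look-alike of the tin3 alone.

How it is judged (in metres and radians):
On the way, in this order (a step that is already met when the one before it is completed fails the run):
1. all tins lie label up on the plate and all jars stand on the deck facing the scanner (angle between each of tin1, tin2, tin3's own z axis and vertical above 3.04 rad and x of tin1 in the frame of plate between 0.015 and 0.17 m and y of tin1 in the frame of plate between -0.185 and 0.185 m and z of tin1 in the frame of plate between 0.011 and 0.02 m and x of tin2 in the frame of plate between 0.015 and 0.17 m and y of tin2 in the frame of plate between -0.185 and 0.185 m and z of tin2 in the frame of plate between 0.011 and 0.02 m and x of tin3 in the frame of plate between 0.015 and 0.17 m and y of tin3 in the frame of plate between -0.185 and 0.185 m and z of tin3 in the frame of plate between 0.011 and 0.02 m and angle between each of jar1, jar2's own z axis and vertical below 0.1 rad and x of jar1 in the frame of scanner between -0.04 and 0.04 m and y of jar1 in the frame of scanner between -0.125 and 0.125 m and z of each of jar1, jar2 in the frame of scanner below 0.008 m and angle between the x axis of each of jar1, jar2 and the x axis of scanner, either way round below 0.26 rad and x of window in the frame of jar1 above 0 m and x of jar2 in the frame of scanner between -0.04 and 0.04 m and y of jar2 in the frame of scanner between -0.125 and 0.125 m and x of window in the frame of jar2 above 0 m and linear speed of each of tin1, tin2, tin3, jar1, jar2 below 0.03 m/s), for 0.2 s.
2. then the scanner's button is pressed right down (value of joint button above 0.0045 m), for 0.05 s.
At the end, for the whole second after the job is handed in: Every tin flat (0.1 rad), label up on the plate, centre 15 mm or more in from the step; every jar upright on the deck, label facing the scanner within 0.26 rad; the button pressed after that; spatula flat on the mat, origin within 45 mm of its centre; all at rest (angle between each of tin1, tin2, tin3's own z axis and vertical above 3.04 rad and x of tin1 in the frame of plate between 0.015 and 0.17 m and y of tin1 in the frame of plate between -0.185 and 0.185 m and z of tin1 in the frame of plate between 0.011 and 0.02 m and x of tin2 in the frame of plate between 0.015 and 0.17 m and y of tin2 in the frame of plate between -0.185 and 0.185 m and z of tin2 in the frame of plate between 0.011 and 0.02 m and x of tin3 in the frame of plate between 0.015 and 0.17 m and y of tin3 in the frame of plate between -0.185 and 0.185 m and z of tin3 in the frame of plate between 0.011 and 0.02 m and angle between each of jar1, jar2, spatula's own z axis and vertical below 0.1 rad and x of jar1 in the frame of scanner between -0.04 and 0.04 m and y of jar1 in the frame of scanner between -0.125 and 0.125 m and z of each of jar1, jar2 in the frame of scanner below 0.008 m and angle between the x axis of each of jar1, jar2 and the x axis of scanner, either way round below 0.26 rad and x of window in the frame of jar1 above 0 m and x of jar2 in the frame of scanner between -0.04 and 0.04 m and y of jar2 in the frame of scanner between -0.125 and 0.125 m and x of window in the frame of jar2 above 0 m and horizontal distance between spatula and mat below 0.045 m and z of spatula in the frame of mat below 0.006 m and linear speed of each of tin1, tin2, tin3, jar1, jar2, spatula below 0.02 m/s); the robot touches nothing.
It fails at once if the fingers touch a tin (contact force between the fingers and tin1 above 0.5 N or contact force between the fingers and tin2 above 0.5 N or contact force between the fingers and tin3 above 0.5 N).
It fails at once if a jar is knocked over (angle between any of jar1, jar2's own z axis and vertical above 0.9 rad).
It fails at once if a bystander is shifted by more than 40 mm (distance of any of core, cleaner, tape, can, mug, reel from where it was at the start of the episode above 0.04 m).
Of tin1, tin2, tin3 only 2 to 3 are there at a start; the rules pass over those that are not, and their reading is None.
At some moment in a run one of tin1, tin2, tin3 may be knocked a few centimetres aside while the robot is not near it.
It also fails if it takes over 208 s, if anything falls off the work surface, if the arm or the gripper's body presses on something with over 40 N, if the wrist force passes 120 N, or if a joint passes its speed limit or range.

## Working session

There is one attempt and no reset: what is moved stays moved. The work goes in short steps, Python scripts to look and compute and a tool call to move; the robot and the scene stay as the last step left them, time stands still between calls to the robot, and variables do not carry over. Pictures are saved under pics/ and viewed, at most 14 in all, crops included, and the job is handed in when it is done.

Besides the shell and the picture viewer there is one more tool, called after "Request:" as name(argument=value, ...) on one line, values as JSON. step_arm: Moves the arm, as the interface text tells. Its arguments: {"type":"object","properties":{"motion":{"type":"array","items":{"type":"array","items":{"type":"array","items":{"type":"number"}}}},"fingers":{"type":"number"},"grip_force":{"type":"number"}},"required":["motion"]}

```bash
mkdir -p pics; cat > h.py <<'E'
import numpy as np, cv2
from station import manip
def grab(n):
    c=manip.get_calibration(n); im,d=manip.read_camera(n); return im,d,c
def save(im,f): cv2.imwrite('pics/'+f,im[:,:,::-1])
def pts(d,c):
    v,u=np.mgrid[0:480,0:640]; x=(u-c['cx'])/c['fx']*d; y=(v-c['cy'])/c['fy']*d
    P=np.stack([x,-y,-d,np.ones_like(d)],-1); return (P@np.array(c['world_from_camera']).T)[...,:3]
def ray(u,v,c,z):
    T=np.array(c['world_from_camera']); r=T[:3,:3]@np.array([(u-c['cx'])/c['fx'],-(v-c['cy'])/c['fy'],-1]); o=T[:3,3]
    return o+r*(z-o[2])/r[2]
def proj(p,c):
    T=np.linalg.inv(np.array(c['world_from_camera'])); q=T[:3,:3]@p+T[:3,3]
    return c['cx']-c['fx']*q[0]/q[2], c['cy']+c['fy']*q[1]/q[2]
def st():
    s=manip.read_state(); print('t',s['time_s'],'p',np.round(s['eef_pos'],4),'q',np.round(s['q'],1),'F',np.round(s['contact_force'],1),'op',round(s['opening'],4),'g',round(s['grip_force'],1)); print(np.round(s['tcp_rot'],3).tolist()); return s
E
python3 - <<'E'
from h import *
for n in('scene','side'):
    im,d,c=grab(n); save(im,n+'0.png'); np.savez(n+'0.npz',im=im,d=d,T=c['world_from_camera'],k=[c['fx'],c['fy'],c['cx'],c['cy']]); print(n,{k:np.round(v,3).tolist() for k,v in c.items()})
st()
E
```

```text
scene {'fx': 549.41, 'fy': 549.41, 'cx': 318.579, 'cy': 239.375, 'world_from_camera': [[0.061, -0.655, 0.753, 1.677], [0.998, 0.03, -0.055, -0.068], [0.014, 0.755, 0.656, 1.124], [0.0, 0.0, 0.0, 1.0]]}
side {'fx': 454.38, 'fy': 454.38, 'cx': 313.129, 'cy': 244.119, 'world_from_camera': [[-0.949, 0.187, -0.255, 0.132], [-0.317, -0.541, 0.779, 1.101], [0.008, 0.82, 0.573, 0.905], [0.0, 0.0, 0.0, 1.0]]}
t 0.1 p [ 0.1488 -0.5028  0.2305] q [-73.5  14.9  -8.   67.2   0.   90. ] F [ 0.2 -0.4  0.5] op 0.0854 g 0.0
[[0.959, 0.284, -0.0], [0.284, -0.959, 0.002], [0.0, -0.002, -1.0]]
```

View pics/scene0.png

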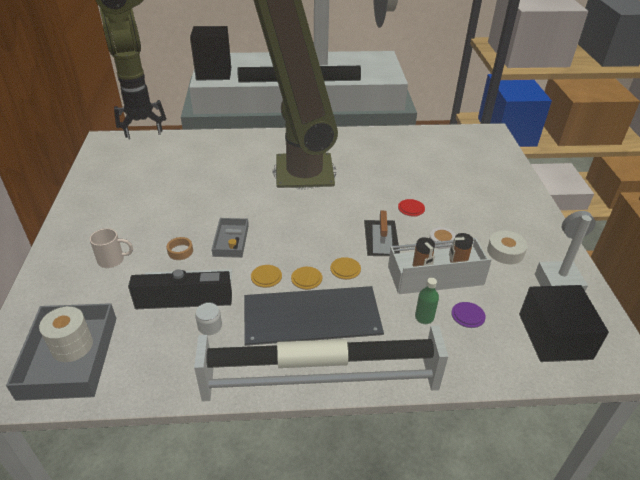

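View pics/side0.png

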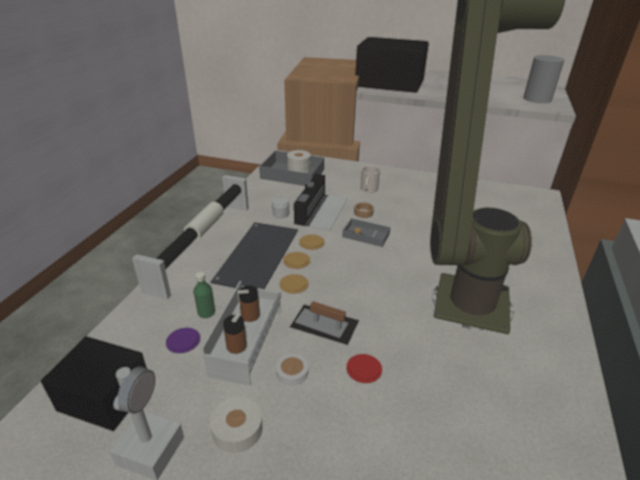

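```bash
cat > top.py <<'E'
from h import *
H=np.zeros((600,800,3),np.uint8); Z=np.full((600,800),-1.)
# x 0.1..0.85 down->up, y .5..-.5 left->right, 1.0mm*... 1.25mm/px
for n in('scene','side'):
    f=np.load(n+'0.npz'); k=f['k']; c=dict(fx=k[0],fy=k[1],cx=k[2],cy=k[3],world_from_camera=f['T'])
    d=f['d']; P=pts(d,c); im=f['im']
    hsv=cv2.cvtColor(im,cv2.COLOR_RGB2HSV); ok=d>0
    def stat(nm,m,mn=40):
        m=(m&ok).astype(np.uint8); nn,l,s,cen=cv2.connectedComponentsWithStats(m)
        for i in range(1,nn):
            if s[i,4]<mn: continue
            q=P[l==i]; lo=np.percentile(q,3,0); hi=np.percentile(q,97,0)
            print(n,nm,s[i,4],cen[i].round(),'min',lo.round(3),'max',hi.round(3),'mid',((lo+hi)/2).round(3))
    h,s,v=hsv[...,0].astype(int),hsv[...,1].astype(int),hsv[...,2].astype(int); X=P[...,0];Y=P[...,1];ZZ=P[...,2]
    reg=(X>.15)&(X<.9)&(abs(Y)<.6)&(ZZ>-.02)&(ZZ<.3)
    stat('brass',reg&(h>12)&(h<26)&(s>140))
    stat('dark',reg&(v<75)&(ZZ<.15),150)
    stat('wood',reg&(h<12)&(s>90)&(v>60),30)
    t=reg&(ZZ<.004); print(n,'table z',np.median(ZZ[t&(v>150)]))
    for u_,v_,z_,rgb in zip(X[reg],Y[reg],ZZ[reg],im[reg]):
        r=int((.85-u_)/.00125); cc=int((.5-v_)/.00125)
        if 0<=r<600 and 0<=cc<800 and z_>Z[r,cc]: Z[r,cc]=z_; H[r,cc]=rgb
k=np.ones((3,3),np.uint8); H2=cv2.dilate(H,k); H2[H.any(2)]=H[H.any(2)]; H2=cv2.medianBlur(H2,3)
save(H2,'top0.png'); np.save('top0z.npy',Z)
E
python3 top.py
```

```text
scene brass 477 [345. 268.] min [0.493 0.058 0.005] max [0.563 0.132 0.017] mid [0.528 0.095 0.011]
scene brass 506 [266. 275.] min [ 0.515 -0.172  0.005] max [ 0.585 -0.098  0.017] mid [ 0.55  -0.135  0.011]
scene brass 512 [306. 277.] min [ 0.526 -0.058  0.005] max [0.598 0.018 0.017] mid [ 0.562 -0.02   0.011]
scene dark 234 [370. 236.] min [ 0.305  0.174 -0.005] max [0.464 0.224 0.006] mid [0.385 0.199 0.001]
scene dark 195 [464. 242.] min [0.537 0.393 0.117] max [0.58  0.435 0.137] mid [0.559 0.414 0.127]
scene dark 191 [424. 245.] min [0.549 0.282 0.116] max [0.595 0.326 0.137] mid [0.572 0.304 0.126]
scene dark 3025 [179. 290.] min [ 0.615 -0.48   0.009] max [ 0.655 -0.234  0.095] mid [ 0.635 -0.357  0.052]
scene dark 2620 [545. 324.] min [0.73  0.547 0.01 ] max [0.881 0.598 0.112] mid [0.805 0.572 0.061]
scene dark 621 [390. 344.] min [0.879 0.068 0.105] max [0.899 0.253 0.114] mid [0.889 0.16  0.11 ]
scene dark 501 [241. 350.] min [ 0.879 -0.256  0.106] max [ 0.9   -0.108  0.114] mid [ 0.889 -0.182  0.11 ]
scene wood 362 [411. 207.] min [0.208 0.305 0.003] max [0.287 0.383 0
[... 212 characters left out ...]
-0.249  0.088] max [ 0.895 -0.116  0.112] mid [ 0.879 -0.182  0.1  ]
side dark 3266 [255. 260.] min [ 0.553 -0.169  0.003] max [0.767 0.324 0.134] mid [0.66  0.078 0.069]
side dark 581 [177. 247.] min [0.864 0.071 0.088] max [0.896 0.237 0.113] mid [0.88  0.154 0.1  ]
side dark 375 [234. 327.] min [0.528 0.369 0.067] max [0.612 0.444 0.136] mid [0.57  0.407 0.101]
side dark 482 [331. 331.] min [ 0.303  0.187 -0.002] max [0.462 0.275 0.005] mid [0.383 0.231 0.002]
side dark 1194 [110. 353.] min [0.718 0.555 0.09 ] max [0.871 0.599 0.112] mid [0.794 0.577 0.101]
side wood 802 [364. 368.] min [0.206 0.314 0.006] max [0.281 0.388 0.016] mid [0.244 0.351 0.011]
side table z -0.0010444408468638922
```

View pics/top0.png

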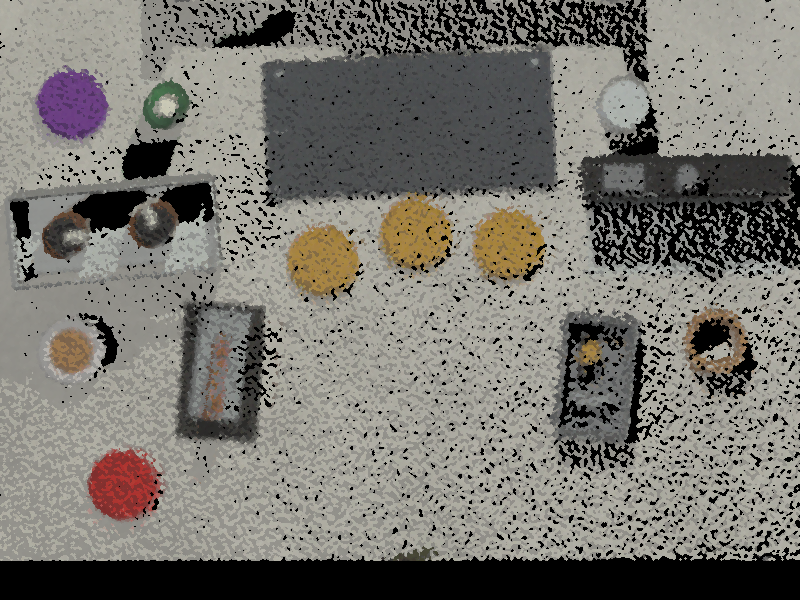

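```bash
cat > m.py <<'E'
from h import *
def load(n):
    f=np.load(n+'0.npz'); k=f['k']; c=dict(fx=k[0],fy=k[1],cx=k[2],cy=k[3],world_from_camera=f['T']); return f['im'],f['d'],c
def rect(nm,q):
    r=cv2.minAreaRect((q[:,:2]*1000).astype(np.float32)); print(nm,len(q),'c',np.round(r[0],1),'size',np.round(r[1],1),'ang',round(r[2],1),'z',np.percentile(q[:,2],[5,50,95]).round(4))
for n in('scene','side'):
    im,d,c=load(n); P=pts(d,c); X,Y,Z=P[...,0],P[...,1],P[...,2]; hsv=cv2.cvtColor(im,cv2.COLOR_RGB2HSV).astype(int); h,s,v=hsv[...,0],hsv[...,1],hsv[...,2]
    def clean(m): 
        m=cv2.morphologyEx(m.astype(np.uint8),cv2.MORPH_OPEN,np.ones((2,2)));nn,l,ss,_=cv2.connectedComponentsWithStats(m); return P[l==1+ss[1:,4].argmax()]
    ok=d>0
    rect(n+' plate',clean(ok&(X>.58)&(X<.82)&(Y>-.22)&(Y<.2)&(v<110)&(Z<.03)))
    rect(n+' mat',clean(ok&(X>.28)&(X<.5)&(Y>.15)&(Y<.3)&(v<130)&(Z<.08)))
    rect(n+' handle',clean(ok&(X>.28)&(X<.5)&(Y>.15)&(Y<.3)&(Z>.045)&(Z<.08)&(s>80)))
    rect(n+' block',clean(ok&(X>.55)&(X<.7)&(Y>-.53)&(Y<-.2)&(Z>.083)&(Z<.098)))
    rect(n+' btn',clean(ok&(X>.55)&(X<.7)&(Y>-.53)&(Y<-.2)&(Z>.0985)&(Z<.13)))
    rect(n+' shelf',clean(ok&(X>.4)&(X<.7)&(Y>.2)&(Y<.53)&(Z>.03)&(Z<.11)))
    for a,b in((.25,.355),(.36,.47)): rect(n+' lid',clean(ok&(X>.5)&(X<.65)&(Y>a)&(Y<b)&(Z>.125)&(Z<.145)))
    for a,b in((.25,.355),(.36,.47)):
        q=clean(ok&(X>.5)&(X<.65)&(Y>a)&(Y<b)&(Z>.125)&(Z<.145)&(s<60)&(v>140)); print('strip',len(q),q.mean(0).round(3))
    for y0 in(.095,-.02,-.135): rect(n+' tin',clean(ok&(abs(Y-y0)<.056)&(X>.45)&(X<.64)&(s>120)&(Z<.03)))
c=manip.get_calibration('wrist'); s=manip.read_state(); R=np.array(s['tcp_rot']); T=np.array(c['world_from_camera'])
print('cam in tool',(R.T@(T[:3,3]-s['eef_pos'])).round(3),(R.T@T[:3,:3]).round(2).tolist(),c['fx'])
E
python3 m.py
```

```text
scene plate 6572 c [1139.5   11.3] size [1068.   359.2] ang 2.5 z [0.0023 0.007  0.0113]
scene mat 463 c [992.3  98.1] size [  81.3 1407.7] ang 79.7 z [-0.0031  0.0019  0.0594]
scene handle 143 c [349.3 236.9] size [ 23.4 172. ] ang 78.0 z [-0.0008  0.0621  0.0674]
scene block 1130 c [1118.7 -284.4] size [1169.6  260.4] ang 8.6 z [0.081  0.0888 0.0934]
scene btn 135 c [1145.6 -206.8] size [1098.7   37.6] ang 16.6 z [0.0969 0.1048 0.1131]
scene shelf 3126 c [992.1 126.8] size [ 288.8 1395.6] ang 62.4 z [0.0295 0.0638 0.0997]
scene lid 212 c [514.4 330.3] size [ 45.6 177.3] ang 67.9 z [0.1211 0.1329 0.1373]
scene lid 205 c [1028.3  202.4] size [  48.5 1405.8] ang 65.4 z [0.1214 0.1336 0.1372]
strip 18 [0.586 0.315 0.134]
strip 20 [0.56  0.406 0.135]
scene tin 496 c [1087.3   39. ] size [  86.2 1196.5] ang 83.8 z [0.0038 0.0118 0.0165]
scene tin 528 c [1098.2  -52. ] size [  83.9 1158.2] ang 86.2 z [0.0042 0.0118 0.0165]
scene tin 530 c [1095.3 -122.1] size [1166.1   86.1] ang 1.1 z [0.0029 0.0117 0.0169]
side plate 3271 c [506.5 480.8] size [ 267.8 1424.4] ang 20.4 z [0.0027 0.007  0.0
[... 468 characters left out ...]
6.6] ang 27.0 z [0.1222 0.1336 0.1367]
side lid 305 c [373.8 728.7] size [ 49.5 886.7] ang 29.8 z [0.1217 0.1336 0.1364]Traceback (most recent call last):
  File "m.py", line 19, in <module>
    q=clean(ok&(X>.5)&(X<.65)&(Y>a)&(Y<b)&(Z>.125)&(Z<.145)&(s<60)&(v>140)); print('strip',len(q),q.mean(0).round(3))
  File "m.py", line 9, in clean
    m=cv2.morphologyEx(m.astype(np.uint8),cv2.MORPH_OPEN,np.ones((2,2)));nn,l,ss,_=cv2.connectedComponentsWithStats(m); return P[l==1+ss[1:,4].argmax()]
                                                                                                                                      ~~~~~~~~~~~~~~~^^
ValueError: attempt to get argmax of an empty sequence
```

```bash
sed -i 's/    def clean(m): /    def clean(m0):\n        m=m0/; s/return P\[l==1+ss\[1:,4\].argmax()\]/return P[(l==1+ss[1:,4].argmax())\&m0] if nn>1 else np.zeros((1,3))/' m.py; python3 m.py
```

```text
scene plate 6359 c [698.5 -10.1] size [175.1 356.2] ang 3.2 z [0.0027 0.007  0.011 ]
scene mat 377 c [386.6 209.4] size [ 69. 174.] ang 86.1 z [-0.0033  0.0016  0.0574]
scene handle 117 c [381.4 225.8] size [ 16.2 104.4] ang 82.1 z [0.0512 0.0633 0.0675]
scene block 1023 c [ 632.2 -358.3] size [ 46.6 256.2] ang 0.6 z [0.0846 0.089  0.0933]
scene btn 117 c [ 637.2 -359. ] size [33.6 36.5] ang 9.0 z [0.0992 0.1057 0.1131]
scene shelf 2928 c [561.7 357.3] size [126.1 262.7] ang 6.0 z [0.0383 0.0659 0.0991]
scene lid 193 c [572.7 305.9] size [46.1 48.9] ang 79.3 z [0.127  0.1331 0.1376]
scene lid 182 c [560.1 414.8] size [42.8 53.6] ang 18.9 z [0.1277 0.1338 0.1372]
strip 15 [0.585 0.313 0.135]
strip 9 [0.559 0.405 0.135]
scene tin 459 c [534.2  97.6] size [82.7 83.6] ang 85.7 z [0.0057 0.0121 0.0165]
scene tin 490 c [564.1 -17.3] size [78.4 85.6] ang 38.1 z [0.0061 0.0122 0.0166]
scene tin 491 c [ 551.  -132.6] size [77.9 85.2] ang 21.6 z [0.006  0.012  0.0169]
side plate 3116 c [690.4  -8.8] size [171.  364.2] ang 2.3 z [0.0037 0.007  0.0102]
side mat 1801 c [381.7 219.4] size [121.2 1
[... 234 characters left out ...]
348.4] size [38.1 27.6] ang 49.1 z [0.0997 0.1041 0.1119]
side shelf 3598 c [555.6 360.3] size [117.1 261.8] ang 5.3 z [0.0418 0.0587 0.0954]
side lid 219 c [565.  312.2] size [46.7 43.8] ang 0.2 z [0.127  0.1339 0.1368]
side lid 276 c [550.  420.7] size [52.3 44.2] ang 70.7 z [0.128  0.1338 0.1364]
strip 1 [0. 0. 0.]
strip 5 [0.553 0.402 0.135]
side tin 189 c [519.6 104.2] size [68.7 61.1] ang 45.6 z [0.0099 0.0134 0.0163]
side tin 103 c [556.7 -11. ] size [59.8 61.5] ang 88.9 z [0.0094 0.0127 0.0161]
side tin 25 c [ 557.2 -127.1] size [55.6 17.3] ang 72.7 z [0.0093 0.0126 0.0164]
cam in tool [ 0.065 -0.    -0.142] [[-0.0, 0.97, 0.26], [1.0, 0.0, 0.0], [0.0, 0.26, -0.97]] 368.11969966682517
```

```bash
cat > plan.py <<'E'
from h import *
from scipy.spatial.transform import Rotation as Ro
def tool(yaw,pitch=0):  # yaw of tool x about world z; pitch = nose-up angle (deg); tool z tips forward
    R0=np.array([[1,0,0],[0,-1,0],[0,0,-1.]]).T
    return (Ro.from_euler('z',yaw,degrees=True)*Ro.from_euler('y',-pitch,degrees=True)).as_matrix()@R0
def plan(wps,start=None,n=5):
    """wps: list of (pos,R); one call line each: final row from the previous waypoint's pose"""
    if start is None:
        s=manip.read_state(); start=(np.array(s['eef_pos']),np.array(s['tcp_rot']))
    p,R=start
    for q,S in wps:
        t=R.T@(np.array(q)-p)*100; r=Ro.from_matrix(R.T@S).as_rotvec()
        print(np.round(np.r_[t,r],3).tolist(),'rows>=',max(int(np.ceil(np.linalg.norm(t)/5)),int(np.ceil(np.linalg.norm(r)/.15))))
        t=np.round(t,2);r=np.round(r,3)
        p=p+R@t/100; R=R@Ro.from_rotvec(r).as_matrix()
E
python3 - <<'E'
from plan import *
a=np.array(manip.read_state()['eef_pos']); b=np.array([.36,.22,.30]); R0=tool(-6)
plan([(a+(b-a)*k/4,R0) for k in(1,2,3,4)])
E
```

```text
[10.191, -15.832, -1.708, -0.002, 0.0, 0.393] rows>= 4
[3.352, -18.526, -1.74, 0.0, 0.0, -0.0] rows>= 4
[3.353, -18.52, -1.743, 0.0, 0.0, -0.0] rows>= 4
[3.355, -18.524, -1.746, 0.0, 0.0, -0.0] rows>= 4
```

Request:
step_arm(motion=[[[10.2,-15.8,-1.7,0,0,0.393],[10.2,-15.8,-1.7,0,0,0.393],[10.2,-15.8,-1.7,0,0,0.393],[10.2,-15.8,-1.7,0,0,0.393],[10.2,-15.8,-1.7,0,0,0.393]]])

```text
time_s: 0.6
eef_pos: [0.2018, -0.3184, 0.2483]
tcp_rot: [[0.995, -0.101, -0.0], [-0.101, -0.995, 0.003], [-0.001, -0.003, -1.0]]
contact_force: [0.6, -1.1, 0.4]
opening: 0.0856
grip_force: 0.0
```

Request:
step_arm(motion=[[[3.4,-18.5,-1.7,0,0,0],[3.4,-18.5,-1.7,0,0,0],[3.4,-18.5,-1.7,0,0,0],[3.4,-18.5,-1.7,0,0,0],[3.4,-18.5,-1.7,0,0,0]]])

```text
time_s: 1.1
eef_pos: [0.2561, -0.1394, 0.2656]
tcp_rot: [[0.995, -0.096, 0.001], [-0.096, -0.995, 0.001], [0.001, -0.001, -1.0]]
contact_force: [-0.5, -1.2, -0.2]
opening: 0.0858
grip_force: 0.0
```

Request:
step_arm(motion=[[[3.4,-18.5,-1.7,0,0,0],[3.4,-18.5,-1.7,0,0,0],[3.4,-18.5,-1.7,0,0,0],[3.4,-18.5,-1.7,0,0,0],[3.4,-18.5,-1.7,0,0,0]]])

```text
time_s: 1.6
eef_pos: [0.3067, -0.0083, 0.2824]
tcp_rot: [[0.998, -0.065, 0.002], [-0.066, -0.997, 0.038], [-0.0, -0.039, -0.999]]
contact_force: [0.7, -0.6, 0.7]
opening: 0.0855
grip_force: 0.0
```

Request:
step_arm(motion=[[[3.4,-18.5,-1.7,0,0,0],[3.4,-18.5,-1.7,0,0,0],[3.4,-18.5,-1.7,0,0,0],[3.4,-18.5,-1.7,0,0,0],[3.4,-18.5,-1.7,0,0,0]]])

```text
time_s: 2.1
eef_pos: [0.3415, 0.019, 0.3029]
tcp_rot: [[1.0, -0.019, -0.0], [-0.019, -0.997, 0.081], [-0.002, -0.081, -0.997]]
contact_force: [0.1, 0.1, -0.1]
opening: 0.0858
grip_force: 0.0
```

```bash
python3 - <<'E'
from h import *
st(); im,d,c=grab('wrist'); save(im,'w1.png'); np.savez('w1.npz',im=im,d=d,T=c['world_from_camera'],k=[c['fx'],c['fy'],c['cx'],c['cy']])
E
```

```text
t 2.1 p [0.3415 0.019  0.3029] q [ -1.1  -4.7 -19.6  75.2   4.6 179.9] F [ 0.1  0.1 -0.1] op 0.0858 g 0.0
[[1.0, -0.019, -0.0], [-0.019, -0.997, 0.081], [-0.002, -0.081, -0.997]]
```

View pics/w1.png

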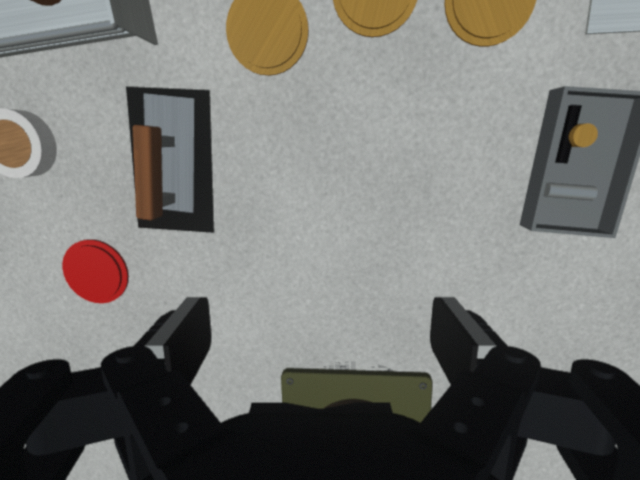

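```bash
python3 - <<'E'
from plan import *
a=np.array(manip.read_state()['eef_pos']); b=np.array([.365,.22,.24])
plan([(a+(b-a)*k/5,tool(y)) for k,y in zip((1,2,3,4,5),(34,69,104,139,174))])
f=np.load('w1.npz'); k=f['k']; c=dict(fx=k[0],fy=k[1],cx=k[2],cy=k[3],world_from_camera=f['T'])
for u,v,z in((134,126,.063),(161,126,.063),(139,219,.063),(163,219,.063),(126,87,.002),(209,91,.002),(213,232,.002),(138,227,.002),(195,97,.004),(194,212,.004)): print(u,v,ray(u,v,c,z).round(4))
E
```

```text
[0.385, -3.912, 1.58, -0.079, -0.024, -0.612] rows>= 5
[2.626, -3.079, 1.258, 0.0, 0.0, -0.611] rows>= 5
[3.914, -1.011, 1.256, 0.0, 0.0, -0.611] rows>= 5
[3.792, 1.421, 1.254, -0.0, 0.0, -0.611] rows>= 5
[2.289, 3.338, 1.262, -0.0, 0.0, -0.61] rows>= 5
134 126 [0.4256 0.2301 0.063 ]
161 126 [0.4249 0.2011 0.063 ]
139 219 [0.3275 0.2399 0.063 ]
163 219 [0.3275 0.2123 0.063 ]
126 87 [0.4722 0.2688 0.002 ]
209 91 [0.4649 0.1697 0.002 ]
213 232 [0.2977 0.1814 0.002 ]
138 227 [0.3043 0.2803 0.002 ]
195 97 [0.4586 0.1862 0.004 ]
194 212 [0.324  0.2026 0.004 ]
```

Request:
step_arm(motion=[[[0.4,-3.9,1.6,-0.079,-0.024,-0.612],[0.4,-3.9,1.6,-0.079,-0.024,-0.612],[0.4,-3.9,1.6,-0.079,-0.024,-0.612],[0.4,-3.9,1.6,-0.079,-0.024,-0.612],[0.4,-3.9,1.6,-0.079,-0.024,-0.612]]])

```text
time_s: 2.65
eef_pos: [0.3452, 0.0596, 0.2897]
tcp_rot: [[0.828, 0.561, -0.001], [0.561, -0.828, -0.001], [-0.001, -0.0, -1.0]]
contact_force: [0.3, 1.0, 0.5]
opening: 0.0856
grip_force: 0.0
```

Request:
step_arm(motion=[[[2.6,-3.1,1.3,0,0,-0.611],[2.6,-3.1,1.3,0,0,-0.611],[2.6,-3.1,1.3,0,0,-0.611],[2.6,-3.1,1.3,0,0,-0.611],[2.6,-3.1,1.3,0,0,-0.611]]])

```text
time_s: 3.15
eef_pos: [0.3496, 0.0994, 0.2767]
tcp_rot: [[0.36, 0.933, -0.001], [0.933, -0.36, -0.0], [-0.001, -0.001, -1.0]]
contact_force: [-0.1, -0.6, 0.4]
opening: 0.0855
grip_force: 0.0
```

Request:
step_arm(motion=[[[3.9,-1.0,1.3,0,0,-0.611],[3.9,-1.0,1.3,0,0,-0.611],[3.9,-1.0,1.3,0,0,-0.611],[3.9,-1.0,1.3,0,0,-0.611],[3.9,-1.0,1.3,0,0,-0.611]]])

```text
time_s: 3.65
eef_pos: [0.3544, 0.1394, 0.2637]
tcp_rot: [[-0.239, 0.971, -0.001], [0.971, 0.239, -0.0], [-0.0, -0.001, -1.0]]
contact_force: [-0.3, 0.2, 0.0]
opening: 0.0856
grip_force: 0.0
```

Request:
step_arm(motion=[[[3.8,1.4,1.3,0,0,-0.611],[3.8,1.4,1.3,0,0,-0.611],[3.8,1.4,1.3,0,0,-0.611],[3.8,1.4,1.3,0,0,-0.611],[3.8,1.4,1.3,0,0,-0.611]]])

```text
time_s: 4.15
eef_pos: [0.3588, 0.1797, 0.2507]
tcp_rot: [[-0.752, 0.659, -0.001], [0.659, 0.752, -0.0], [0.0, -0.001, -1.0]]
contact_force: [0.7, 0.6, 0.8]
opening: 0.0853
grip_force: 0.0
```

Request:
step_arm(motion=[[[2.3,3.3,1.3,0,0,-0.61],[2.3,3.3,1.3,0,0,-0.61],[2.3,3.3,1.3,0,0,-0.61],[2.3,3.3,1.3,0,0,-0.61],[2.3,3.3,1.3,0,0,-0.61]]])

```text
time_s: 4.65
eef_pos: [0.363, 0.2197, 0.2377]
tcp_rot: [[-0.994, 0.11, -0.001], [0.11, 0.994, -0.0], [0.001, -0.001, -1.0]]
contact_force: [-0.0, 0.1, -0.1]
opening: 0.0852
grip_force: 0.0
```

```bash
python3 - <<'E'
from h import *
st(); im,d,c=grab('wrist'); save(im,'w2.png'); np.savez('w2.npz',im=im,d=d,T=c['world_from_camera'],k=[c['fx'],c['fy'],c['cx'],c['cy']])
E
```

```text
t 4.65 p [0.363  0.2197 0.2377] q [ 31.2   4.9 -19.5  65.6   0.   37.5] F [-0.   0.1 -0.1] op 0.0852 g 0.0
[[-0.994, 0.11, -0.001], [0.11, 0.994, -0.0], [0.001, -0.001, -1.0]]
```

View pics/w2.png

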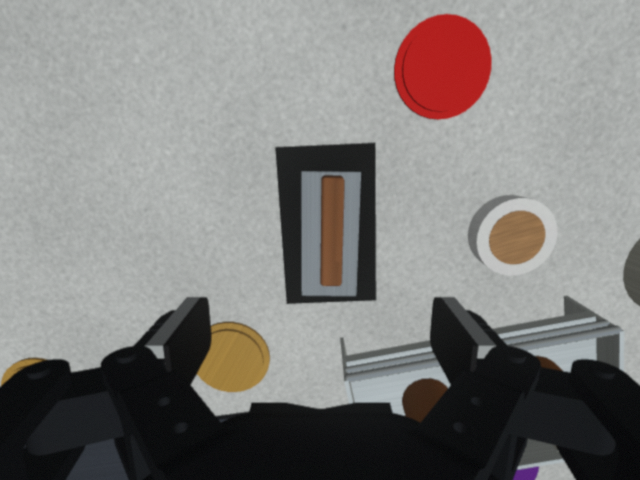

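```bash
python3 - <<'E'
from plan import *
f=np.load('w2.npz'); k=f['k']; c=dict(fx=k[0],fy=k[1],cx=k[2],cy=k[3],world_from_camera=f['T'])
im=f['im'];hsv=cv2.cvtColor(im,cv2.COLOR_RGB2HSV); m=cv2.inRange(hsv,(0,90,50),(15,255,200)); m[:,:300]=0;m[:,370:]=0;m[:150]=0;m[310:]=0
(cx,cy),sz,an=cv2.minAreaRect(np.argwhere(m)[:,::-1].astype(np.float32)); b=cv2.boxPoints(((cx,cy),sz,an)); print(b.round(),sz)
w=np.array([ray(*q,c,.065) for q in b]); print(w.round(4), w.mean(0))
for u,v,z in((302,171,.004),(361,172,.004),(357,296,.004),(302,296,.004),(276,148,.002),(375,143,.002),(376,300,.002),(287,303,.002)): print(ray(u,v,c,z).round(4))
P=pts(f['d'],c); print('handle z',np.median(P[m>0][:,2]))
E
```

```text
[[320. 285.]
 [322. 176.]
 [343. 176.]
 [342. 285.]] (21.31573486328125, 109.10868072509766)
[[0.423  0.2131 0.065 ]
 [0.3249 0.2255 0.065 ]
 [0.3272 0.2433 0.065 ]
 [0.4255 0.2325 0.065 ]] [0.3751229  0.22860352 0.065     ]
[0.3234 0.2056 0.004 ]
[0.331  0.2646 0.004 ]
[0.465  0.2491 0.004 ]
[0.4583 0.1888 0.004 ]
[0.2983 0.1826 0.002 ]
[0.3044 0.2809 0.002 ]
[0.4731 0.2698 0.002 ]
[0.4657 0.171  0.002 ]
handle z 0.06434931360920454
```

```bash
python3 - <<'E'
from plan import *
plan([((.3758,.2288,.10),tool(173.3)),((.3758,.2288,.035),tool(173.3))])
E
```

```text
[-1.175, 1.054, 13.775, -0.0, -0.001, 0.005] rows>= 3
[0.007, 0.007, 6.505, -0.0, 0.0, 0.0] rows>= 2
```

Request:
step_arm(motion=[[[-1.18,1.05,13.8,0,0,0.005],[-1.18,1.05,13.8,0,0,0.005],[-1.18,1.05,13.8,0,0,0.005],[-1.18,1.05,13.8,0,0,0.005]]])

```text
time_s: 5.1
eef_pos: [0.3722, 0.2266, 0.0956]
tcp_rot: [[-0.993, 0.115, -0.009], [0.115, 0.993, -0.005], [0.008, -0.006, -1.0]]
contact_force: [-1.4, -0.1, -0.0]
opening: 0.0854
grip_force: 0.0
```

Request:
step_arm(motion=[[[0,0,3,0,0,0],[0,0,5.5,0,0,0],[0,0,6.5,0,0,0],[0,0,6.5,0,0,0]]])

```text
time_s: 5.5
eef_pos: [0.3756, 0.2288, 0.035]
tcp_rot: [[-0.994, 0.112, -0.002], [0.112, 0.994, -0.001], [0.001, -0.001, -1.0]]
contact_force: [-0.3, -0.6, 0.6]
opening: 0.085
grip_force: 0.0
```

Request:
step_arm(motion=[[[0,0,0,0,0,0],[0,0,0,0,0,0],[0,0,0,0,0,0],[0,0,0,0,0,0],[0,0,0,0,0,0]]], fingers=0, grip_force=90)

```text
time_s: 6.0
eef_pos: [0.3761, 0.2292, 0.0354]
tcp_rot: [[-0.994, 0.11, 0.0], [0.11, 0.994, 0.0], [-0.0, 0.0, -1.0]]
contact_force: [-0.6, 0.0, 2.8]
opening: 0.0187
grip_force: 88.0
```

Request:
step_arm(motion=[[[0,0,0,0,0,0],[0,0,0,0,0,0],[0,0,0,0,0,0]]])

```text
time_s: 6.3
eef_pos: [0.3761, 0.2292, 0.0354]
tcp_rot: [[-0.994, 0.11, 0.0], [0.11, 0.994, 0.0], [-0.0, 0.0, -1.0]]
contact_force: [-0.4, -1.0, 6.5]
opening: 0.0183
grip_force: 88.5
```

```bash
python3 - <<'E'
from h import *
st()
E
```

```text
t 6.3 p [0.3761 0.2292 0.0354] q [ 31.4  17.5 -37.7  34.7  -0.   37.6] F [-0.4 -1.   6.5] op 0.0183 g 88.5
[[-0.994, 0.11, 0.0], [0.11, 0.994, 0.0], [-0.0, 0.0, -1.0]]
```

```bash
cat > fit.py <<'E'
from plan import *
from scipy.optimize import least_squares
def tins(im,c,lo=(12,120,60),hi=(28,255,255),zs=.007,mn=300):
    m=cv2.inRange(cv2.cvtColor(im,cv2.COLOR_RGB2HSV),lo,hi); m=cv2.morphologyEx(m,cv2.MORPH_CLOSE,np.ones((5,5)))
    cs,_=cv2.findContours(m,cv2.RETR_EXTERNAL,cv2.CHAIN_APPROX_NONE); out=[]
    for q in cs:
        if cv2.contourArea(q)<mn: continue
        q=cv2.convexHull(q)[:,0]; q=q[(q[:,1]>2)&(q[:,1]<477)&(q[:,0]>2)&(q[:,0]<637)]
        if len(q)<8: continue
        w=np.array([ray(u,v,c,zs)[:2] for u,v in q]); 
        r=least_squares(lambda p:np.hypot(*(w-p).T)-.045,w.mean(0),loss='soft_l1',f_scale=.002)
        print('px',q.mean(0).round(),'tin',r.x.round(4),'res mm',(np.abs(r.fun).mean()*1e3).round(2)); out.append(r.x)
    return out
E
python3 - <<'E'
from fit import *
for n in('w1','w2','scene0','side0'):
    f=np.load(n+'.npz'); k=f['k']; c=dict(fx=k[0],fy=k[1],cx=k[2],cy=k[3],world_from_camera=f['T']); print(n); tins(f['im'],c)
    if n[0]=='s':
        im=f['im'];v=im.max(2); m=((v<110)).astype(np.uint8); nn,l,s,_=cv2.connectedComponentsWithStats(m); i=l[320,330] if n=='scene0' else l[255,258]; print(s[i])
        pp=cv2.convexHull(np.argwhere(l==i)[:,::-1].astype(np.int32)); q=cv2.approxPolyDP(pp,6,True)[:,0]; print(q.tolist()); print([ray(u,v,c,.008)[:2].round(4).tolist() for u,v in q])
E
```

```text
w1
px [143. 172.] tin [0.3647 0.2602] res mm 11.39
px [583. 135.] tin [ 0.4491 -0.2532] res mm 7.43
px [ 18. 146.] tin [0.4163 0.4507] res mm 5.71
px [483.  32.] tin [ 0.5451 -0.1331] res mm 0.19
px [370.  23.] tin [ 0.5586 -0.0176] res mm 0.35
px [271.  49.] tin [0.5248 0.0978] res mm 0.48
w2
px [239. 356.] tin [0.5235 0.0969] res mm 0.44
px [524. 232.] tin [0.433  0.4018] res mm 10.14
px [333. 228.] tin [0.3928 0.2171] res mm 12.63
scene0
px [306. 277.] tin [ 0.5592 -0.0197] res mm 1.12
px [266. 276.] tin [ 0.5457 -0.1351] res mm 1.05
px [346. 269.] tin [0.5242 0.0956] res mm 1.05
px [607. 204.] tin [0.0787 1.0737] res mm 243.67
px [573. 103.] tin [-0.5986  1.1987] res mm 243.9
[ 244  286  140   60 6604]
[[383, 333], [245, 345], [245, 295], [371, 286]]
[[0.7738, 0.1699], [0.7948, -0.1854], [0.6216, -0.1922], [0.6039, 0.1613]]
side0
px [590. 183.] tin [-0.361  -0.6218] res mm 872.64
[ 204  222   94  132 5162]
[[297, 229], [244, 350], [205, 353], [211, 280], [255, 222]]
[[0.6177, -0.1908], [0.5499, 0.3919], [0.6399, 0.4333], [0.7692, 0.1676], [0.7808, -0.1844]]
```

```bash
cat > arc.py <<'E'
import numpy as np
prof=np.array([(-38,0),(38,0),(45,5),(45,9),(38,14),(-38,14),(-45,9),(-45,5)],float)
def pose(th):
    t=np.radians(th); R=np.array([[np.cos(t),np.sin(t)],[-np.sin(t),np.cos(t)]]) # clockwise
    q=prof@R.T; q[:,1]-=q[:,1].min()
    # dense outline below step height -> touch u=0
    e=np.concatenate([np.linspace(q[i],q[(i+1)%8],40) for i in range(8)]); du=-e[e[:,1]<=8][:,0].max()
    off=np.array([du,-(prof@R.T)[:,1].min()]); return R,off
def tip(th,back=2.,h=3.0):
    R,off=pose(th); return R@np.array([-38-back,h])+off
if __name__=='__main__':
    for th in range(0,121,10): print(th,tip(th).round(1),'com',pose(th)[0]@[0,7]+pose(th)[1])
E
python3 arc.py; python3 - <<'E'
from plan import *
ps=2.8; u=np.array([np.cos(np.radians(ps)),np.sin(np.radians(ps)),0]); B=np.array([.5588,-.018,0]); 
h=np.array([0,0,1])
o=B-.150*u
plan([((.376,.229,.13),tool(173.3)),(np.array([.40,.10,.13]),tool(178)),(o+.13*h,tool(182.8)),(o+.036*h,tool(182.8))])
E
```

```text
0 [-85.   3.] com [-45.   7.]
10 [-84.8  16.5] com [-44.66364524  13.49228502]
20 [-81.9  29.5] com [-42.97020822  19.57461379]
30 [-76.6  41.6] com [-39.97114317  25.06217783]
40 [-69.   53.1] com [-35.75757516  30.45753132]
50 [-59.2  63.8] com [-30.45753132  35.75757516]
60 [-48.3  72.6] com [-24.80675413  39.97114317]
70 [-36.5  79.2] com [-19.10193234  42.97020822]
80 [-24.1  83.4] com [-13.20701567  44.66364524]
90 [-11.  85.] com [-7. 45.]
100 [ 2.4 84.8] com [-0.63341484 44.66364524]
110 [15.7 81.9] com [ 5.75241631 42.97020822]
120 [27.5 76.6] com [10.98910422 39.97114317]
[0.01, -0.019, -9.461, 0.0, 0.0, 0.007] rows>= 2
[-3.887, -12.532, -0.002, 0.0, 0.0, -0.082] rows>= 3
[-1.331, -12.495, -0.003, 0.0, 0.0, -0.084] rows>= 3
[0.002, 0.004, 9.397, 0.0, 0.0, 0.0] rows>= 2
```

Request:
step_arm(motion=[[[0,0,-4,0,0,0],[0,0,-9.5,0,0,0],[0,0,-9.5,0,0,0],[0,0,-9.5,0,0,0]]])

```text
time_s: 6.7
eef_pos: [0.3769, 0.2297, 0.131]
tcp_rot: [[-0.994, 0.11, 0.002], [0.11, 0.994, 0.002], [-0.002, 0.002, -1.0]]
contact_force: [0.1, -1.2, -2.6]
opening: 0.0187
grip_force: 88.9
```

Request:
step_arm(motion=[[[-3.9,-12.5,0,0,0,-0.082],[-3.9,-12.5,0,0,0,-0.082],[-3.9,-12.5,0,0,0,-0.082],[-3.9,-12.5,0,0,0,-0.082],[-3.9,-12.5,0,0,0,-0.082]]])

```text
time_s: 7.2
eef_pos: [0.3993, 0.0997, 0.1281]
tcp_rot: [[-1.0, 0.03, -0.004], [0.03, 1.0, -0.001], [0.004, -0.001, -1.0]]
contact_force: [-0.9, 0.7, -2.3]
opening: 0.0188
grip_force: 89.0
```

Request:
step_arm(motion=[[[-1.3,-12.5,0,0,0,-0.084],[-1.3,-12.5,0,0,0,-0.084],[-1.3,-12.5,0,0,0,-0.084],[-1.3,-12.5,0,0,0,-0.084],[-1.3,-12.5,0,0,0,-0.084]]])

```text
time_s: 7.7
eef_pos: [0.4098, -0.024, 0.129]
tcp_rot: [[-0.998, -0.056, -0.003], [-0.056, 0.998, 0.001], [0.002, 0.001, -1.0]]
contact_force: [0.9, 0.9, -1.3]
opening: 0.0188
grip_force: 89.3
```

```bash
python3 - <<'E'
from fit import *
st(); im,d,c=grab('scene'); save(im[230:330,200:420],'s1.png'); tins(im,c)
cv2.imwrite('pics/s1.png',cv2.resize(im[220:320,210:410,::-1],(800,400)))
E
```

```text
t 7.7 p [ 0.4098 -0.024   0.129 ] q [ -3.4   8.3 -33.   48.8   0.   -6.6] F [ 0.9  0.9 -1.3] op 0.0188 g 89.3
[[-0.998, -0.056, -0.003], [-0.056, 0.998, 0.001], [0.002, 0.001, -1.0]]
px [306. 277.] tin [ 0.5593 -0.0197] res mm 1.13
px [266. 276.] tin [ 0.5457 -0.1352] res mm 1.08
px [346. 269.] tin [0.5241 0.0955] res mm 1.08
px [575. 108.] tin [-0.4992  1.1812] res mm 260.3
```

View pics/s1.png

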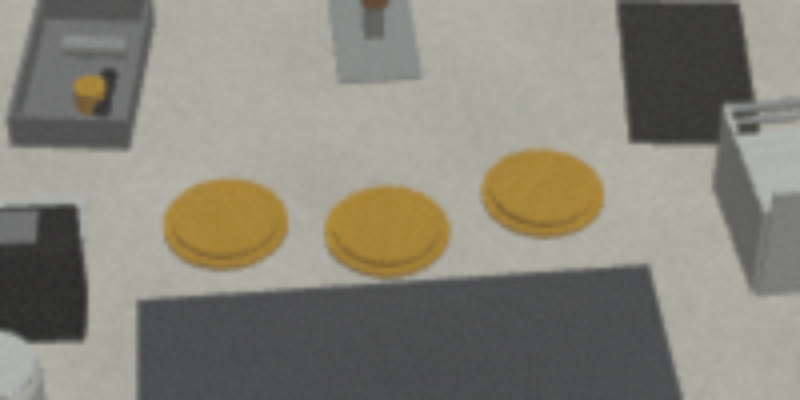

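Request:
step_arm(motion=[[[0,0,4.5,0,0,0],[0,0,8,0,0,0],[0,0,9.2,0,0,0],[0,0,9.2,0,0,0],[0,0,9.4,0,0,0]]])

```text
time_s: 8.25
eef_pos: [0.4106, -0.0238, 0.036]
tcp_rot: [[-0.998, -0.058, -0.001], [-0.058, 0.998, -0.0], [0.001, -0.0, -1.0]]
contact_force: [0.5, -0.6, -2.0]
opening: 0.0187
grip_force: 89.4
```

Request:
step_arm(motion=[[[-0.5,0,0,0,0,0],[-1.0,0,0,0,0,0],[-1.5,0,0,0,0,0],[-1.9,0,0,0,0,0],[-1.9,0,0,0,0,0]]])

```text
time_s: 8.75
eef_pos: [0.4306, -0.0239, 0.0361]
tcp_rot: [[-0.998, -0.056, 0.001], [-0.056, 0.998, -0.0], [-0.001, -0.001, -1.0]]
contact_force: [0.3, 0.3, -2.6]
opening: 0.0185
grip_force: 89.4
```

```bash
python3 - <<'E'
from fit import *
st(); im,d,c=grab('scene'); tins(im,c)
E
```

```text
t 8.75 p [ 0.4306 -0.0239  0.0361] q [ -3.2  16.7 -38.9  34.4  -0.   -6.4] F [ 0.3  0.3 -2.6] op 0.0185 g 89.4
[[-0.998, -0.056, 0.001], [-0.056, 0.998, -0.0], [-0.001, -0.001, -1.0]]
px [308. 277.] tin [ 0.5604 -0.0194] res mm 0.88
px [266. 276.] tin [ 0.5457 -0.1352] res mm 1.08
px [346. 269.] tin [0.5241 0.0955] res mm 1.08
px [180. 246.] tin [ 0.4146 -0.4   ] res mm 3.87
px [600. 172.] tin [0.0071 1.1281] res mm 108.82
px [588. 115.] tin [-0.2616  1.2   ] res mm 260.03
```

Request:
step_arm(motion=[[[0,0,0.2,0,0,0],[0,0,0.2,0,0,0]]])

```text
time_s: 9.0
eef_pos: [0.4289, -0.0238, 0.0335]
tcp_rot: [[-0.998, -0.056, -0.001], [-0.056, 0.998, -0.0], [0.001, -0.0, -1.0]]
contact_force: [-0.8, -0.7, -2.2]
opening: 0.0186
grip_force: 89.4
```

Request:
step_arm(motion=[[[-0.4,0,0,0,0,0],[-0.7,0,0,0,0,0],[-0.9,0,0,0,0,0],[-0.9,0,0,0,0,0]]])

```text
time_s: 9.4
eef_pos: [0.4389, -0.0233, 0.0338]
tcp_rot: [[-0.998, -0.056, -0.0], [-0.056, 0.998, -0.0], [0.0, -0.0, -1.0]]
contact_force: [0.1, -0.3, -1.9]
opening: 0.0192
grip_force: 89.4
```

Request:
step_arm(motion=[[[-0.1,0,0,0,0,0],[-0.2,0,0,0,0,0],[-0.2,0,0,0,0,0]]])

```text
time_s: 9.7
eef_pos: [0.4402, -0.0231, 0.0337]
tcp_rot: [[-0.998, -0.056, -0.001], [-0.056, 0.998, -0.0], [0.001, -0.0, -1.0]]
contact_force: [-1.1, -0.8, -2.0]
opening: 0.0187
grip_force: 89.4
```

Request:
step_arm(motion=[[[-0.1,0,0,0,0,0],[-0.2,0,0,0,0,0],[-0.2,0,0,0,0,0]]])

```text
time_s: 10.0
eef_pos: [0.4411, -0.0231, 0.0336]
tcp_rot: [[-0.998, -0.056, -0.003], [-0.056, 0.998, -0.001], [0.003, -0.0, -1.0]]
contact_force: [-4.3, -0.4, 1.0]
opening: 0.019
grip_force: 89.9
```

```bash
python3 - <<'E'
from fit import *
st(); im,d,c=grab('scene'); tins(im,c)
cv2.imwrite('pics/s2.png',cv2.resize(im[200:320,210:410,::-1],(800,480)))
E
```

```text
t 10.0 p [ 0.4411 -0.0231  0.0336] q [ -3.   17.9 -37.5  34.8  -0.   -6.2] F [-4.3 -0.4  1. ] op 0.019 g 89.9
[[-0.998, -0.056, -0.003], [-0.056, 0.998, -0.001], [0.003, -0.0, -1.0]]
px [306. 278.] tin [ 0.5658 -0.0191] res mm 0.93
px [266. 276.] tin [ 0.5458 -0.1352] res mm 0.95
px [346. 269.] tin [0.5241 0.0955] res mm 1.08
px [607. 188.] tin [0.0118 1.1258] res mm 193.92
px [567. 113.] tin [-0.285   1.0671] res mm 233.92
```

```bash
python3 - <<'E'
from arc import *
prev=np.array([0,0.])
for call in([5,10,15,20,25],[30,35,40,45,50],[55,60,65,70,75],[80,85,90,95,100],[105,110,115,120]):
    rows=[]
    for th in call:
        t=tip(th); rows.append((np.array([t[0]+83-1.,t[1]-1.5])-prev))
    prev=prev+rows[-1]
    print([[round(-r[0]/10,2),0,round(-r[1]/10,2),0,0,0] for r in rows])
E
```

```text
[[np.float64(0.32), 0, np.float64(-0.83), 0, 0, 0], [np.float64(0.28), 0, np.float64(-1.5), 0, 0, 0], [np.float64(0.17), 0, np.float64(-2.16), 0, 0, 0], [np.float64(-0.01), 0, np.float64(-2.8), 0, 0, 0], [np.float64(-0.24), 0, np.float64(-3.42), 0, 0, 0]]
[[np.float64(-0.3), 0, np.float64(-0.59), 0, 0, 0], [np.float64(-0.65), 0, np.float64(-1.15), 0, 0, 0], [np.float64(-1.06), 0, np.float64(-1.74), 0, 0, 0], [np.float64(-1.52), 0, np.float64(-2.3), 0, 0, 0], [np.float64(-2.03), 0, np.float64(-2.81), 0, 0, 0]]
[[np.float64(-0.55), 0, np.float64(-0.47), 0, 0, 0], [np.float64(-1.1), 0, np.float64(-0.88), 0, 0, 0], [np.float64(-1.67), 0, np.float64(-1.24), 0, 0, 0], [np.float64(-2.27), 0, np.float64(-1.54), 0, 0, 0], [np.float64(-2.89), 0, np.float64(-1.78), 0, 0, 0]]
[[np.float64(-0.63), 0, np.float64(-0.18), 0, 0, 0], [np.float64(-1.26), 0, np.float64(-0.29), 0, 0, 0], [np.float64(-1.93), 0, np.float64(-0.34), 0, 0, 0], [np.float64(-2.62), 0, np.float64(-0.36), 0, 0, 0], [np.float64(-3.27), 0, np.float64(-0.32), 0, 0, 0]]
[[np.float64(-0.67), 0, np.float64(0.11), 0, 0, 0], [np.float64(-1.33), 0, np.float64(0.28), 0, 0, 0], [np.float64(-1.9), 0, np.float64(0.52), 0, 0, 0], [np.float64(-2.52), 0, np.float64(0.81), 0, 0, 0]]
```

View pics/s2.png

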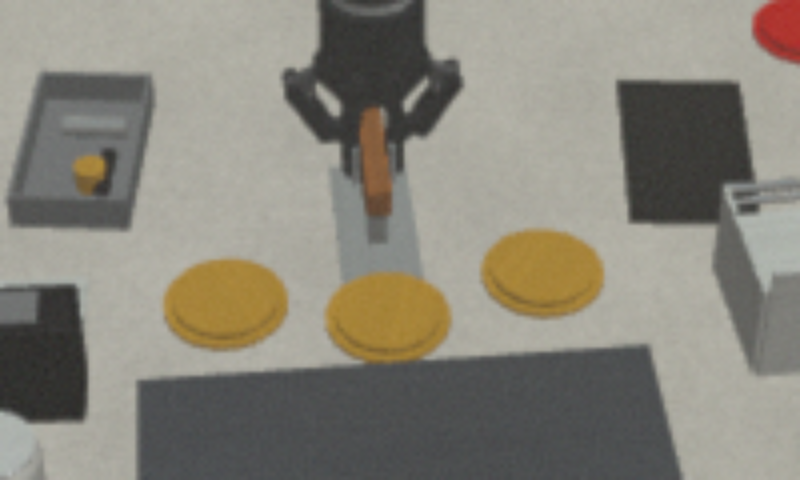

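Request:
step_arm(motion=[[[0.25,0,-0.83,0,0,0],[0.22,0,-1.5,0,0,0],[0.12,0,-2.16,0,0,0],[-0.05,0,-2.8,0,0,0],[-0.28,0,-3.42,0,0,0]]])

```text
time_s: 10.55
eef_pos: [0.4458, -0.0229, 0.0688]
tcp_rot: [[-0.998, -0.056, 0.0], [-0.056, 0.998, -0.0], [-0.0, -0.0, -1.0]]
contact_force: [0.1, -0.5, -2.6]
opening: 0.019
grip_force: 89.3
```

```bash
python3 - <<'E'
from fit import *
st(); im,d,c=grab('scene')
cv2.imwrite('pics/s3.png',cv2.resize(im[190:310,210:410,::-1],(800,480)))
E
```

```text
t 10.55 p [ 0.4458 -0.0229  0.0688] q [ -2.9  15.4 -34.3  40.3  -0.   -6.2] F [ 0.1 -0.5 -2.6] op 0.019 g 89.3
[[-0.998, -0.056, 0.0], [-0.056, 0.998, -0.0], [-0.0, -0.0, -1.0]]
```

View pics/s3.png

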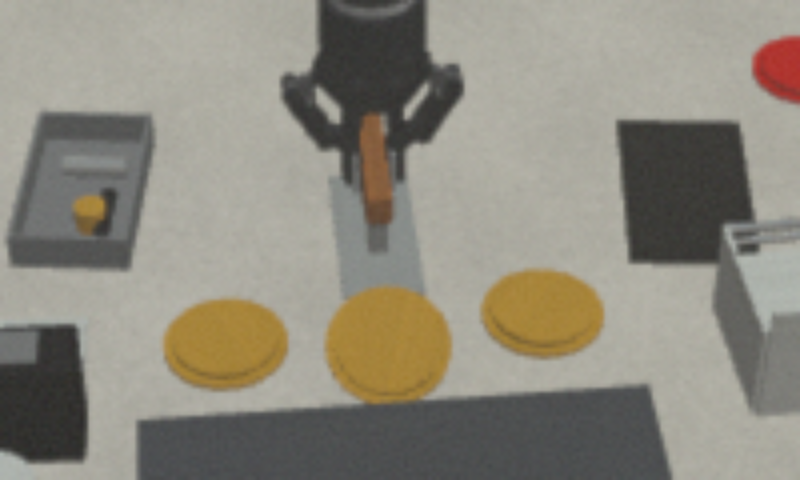

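Request:
step_arm(motion=[[[-0.3,0,-0.59,0,0,0],[-0.65,0,-1.15,0,0,0],[-1.06,0,-1.74,0,0,0],[-1.52,0,-2.3,0,0,0],[-2.03,0,-2.81,0,0,0]]])

```text
time_s: 11.1
eef_pos: [0.4659, -0.0217, 0.0965]
tcp_rot: [[-0.998, -0.056, -0.001], [-0.056, 0.998, -0.0], [0.001, -0.0, -1.0]]
contact_force: [0.6, -0.6, -2.3]
opening: 0.0188
grip_force: 89.3
```

Request:
step_arm(motion=[[[-0.55,0,-0.47,0,0,0],[-1.1,0,-0.88,0,0,0],[-1.67,0,-1.24,0,0,0],[-2.27,0,-1.54,0,0,0],[-2.89,0,-1.78,0,0,0]]])

```text
time_s: 11.6
eef_pos: [0.4947, -0.02, 0.114]
tcp_rot: [[-0.998, -0.056, -0.001], [-0.056, 0.998, -0.0], [0.001, -0.0, -1.0]]
contact_force: [-0.0, 1.3, -1.6]
opening: 0.0184
grip_force: 89.3
```

Request:
step_arm(motion=[[[-0.63,0,-0.18,0,0,0],[-1.26,0,-0.29,0,0,0],[-1.93,0,-0.34,0,0,0],[-2.62,0,-0.36,0,0,0],[-3.27,0,-0.32,0,0,0]]])

```text
time_s: 12.1
eef_pos: [0.5281, -0.0182, 0.1174]
tcp_rot: [[-0.998, -0.056, 0.001], [-0.056, 0.998, -0.0], [-0.001, -0.0, -1.0]]
contact_force: [-0.1, 0.2, 3.2]
opening: 0.0188
grip_force: 89.8
```

Request:
step_arm(motion=[[[-0.7,0,0.1,0,0,0],[-1.4,0,0.2,0,0,0],[-2.2,0,0.3,0,0,0],[-3.0,0,0.4,0,0,0]]])

```text
time_s: 12.5
eef_pos: [0.5577, -0.0165, 0.1129]
tcp_rot: [[-0.998, -0.056, -0.0], [-0.056, 0.998, -0.0], [0.0, -0.0, -1.0]]
contact_force: [1.4, -0.1, -0.7]
opening: 0.0183
grip_force: 89.8
```

Request:
step_arm(motion=[[[0,0,-2,0,0,0],[3,0,-4,0,0,0],[8,0,-4,0,0,0],[12,0,-4,0,0,0],[12,0,-4,0,0,0]]])

```text
time_s: 13.0
eef_pos: [0.4272, -0.0231, 0.1507]
tcp_rot: [[-0.998, -0.056, -0.014], [-0.056, 0.998, 0.0], [0.014, 0.001, -1.0]]
contact_force: [-0.3, 1.0, -2.8]
opening: 0.0185
grip_force: 89.4
```

```bash
python3 - <<'E'
from fit import *
st(); im,d,c=grab('scene'); tins(im,c,zs=.007)
cv2.imwrite('pics/s4.png',cv2.resize(im[200:350,210:410,::-1],(800,600)))
E
```

```text
t 13.0 p [ 0.4272 -0.0231  0.1507] q [ -3.1   9.2 -28.2  53.4  -0.   -6.3] F [-0.3  1.  -2.8] op 0.0185 g 89.4
[[-0.998, -0.056, -0.014], [-0.056, 0.998, 0.0], [0.014, 0.001, -1.0]]
px [266. 276.] tin [ 0.5458 -0.1353] res mm 1.05
px [346. 269.] tin [0.5241 0.0955] res mm 1.08
px [610. 217.] tin [0.0957 1.0679] res mm 309.19
px [577. 111.] tin [-0.3724  1.1636] res mm 248.11
```

View pics/s4.png

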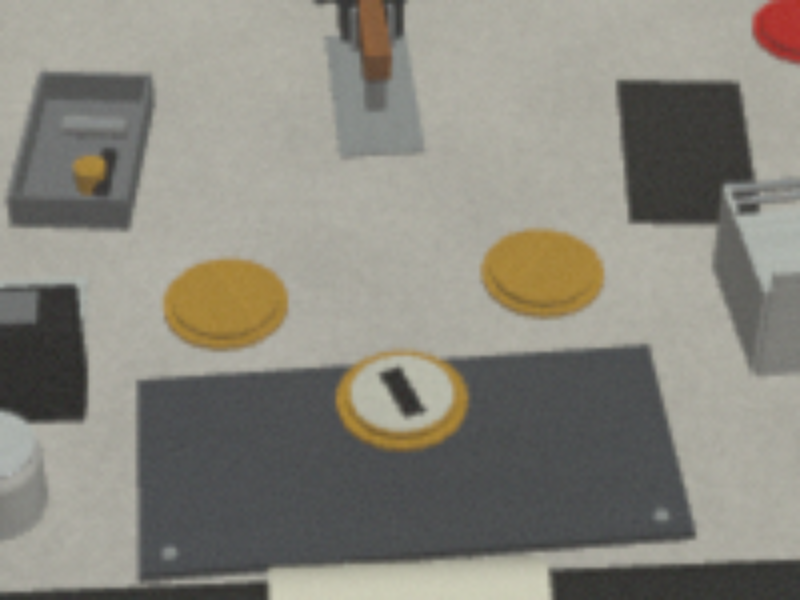

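```bash
python3 - <<'E'
from plan import *
ps=2.8; u=np.array([np.cos(np.radians(ps)),np.sin(np.radians(ps)),0]); C=np.array([.5453,-.1333,0]); 
o=C-.150*u
plan([(o+[0,0,.12],tool(182.8)),(o+[0,0,.034],tool(182.8))])
E
```

```text
[4.262, -11.521, 3.186, 0.0, -0.008, 0.007] rows>= 3
[0.003, -0.004, 8.596, 0.0, 0.0, 0.0] rows>= 2
```

Request:
step_arm(motion=[[[4.3,-11.5,3,0,0,0.006],[4.3,-11.5,3,0,0,0.006],[4.3,-11.5,3,0,0,0.006],[4.3,-11.5,3,0,0,0.006],[4.3,-11.5,3,0,0,0.006]]])

```text
time_s: 13.55
eef_pos: [0.401, -0.1409, 0.1226]
tcp_rot: [[-0.999, -0.049, -0.002], [-0.049, 0.999, 0.001], [0.002, 0.001, -1.0]]
contact_force: [-0.2, 0.2, -2.0]
opening: 0.0186
grip_force: 89.3
```

```bash
python3 - <<'E'
from fit import *
im,d,c=grab('scene'); tins(im,c,zs=.007); st()
ps=2.8; u=np.array([np.cos(np.radians(ps)),np.sin(np.radians(ps)),0]); C=np.array([.5453,-.1333,0]); 
plan([(C-.150*u+[0,0,.0338],tool(182.8))])
E
```

```text
px [266. 276.] tin [ 0.5458 -0.1352] res mm 1.08
px [346. 269.] tin [0.5243 0.0959] res mm 1.23
px [180. 247.] tin [ 0.4143 -0.3959] res mm 4.84
px [605. 201.] tin [0.0614 1.083 ] res mm 255.17
px [584. 112.] tin [-0.3151  1.1701] res mm 270.49
t 13.6 p [ 0.4013 -0.1404  0.1229] q [-19.3  10.  -32.   48.2  -0.  -22.2] F [-0.3  0.8 -2.2] op 0.0186 g 89.3
[[-0.999, -0.05, -0.001], [-0.05, 0.999, 0.0], [0.001, 0.0, -1.0]]
[0.57, 0.007, 8.912, 0.0, -0.001, 0.001] rows>= 2
```

Request:
step_arm(motion=[[[0,0,4.5,0,0,0],[0,0,7.5,0,0,0],[0,0,8.7,0,0,0],[0,0,8.9,0,0,0],[0,0,8.9,0,0,0]]])

```text
time_s: 14.1
eef_pos: [0.4011, -0.1395, 0.034]
tcp_rot: [[-0.999, -0.053, -0.001], [-0.053, 0.999, 0.0], [0.001, 0.0, -1.0]]
contact_force: [0.3, -0.3, -1.7]
opening: 0.0187
grip_force: 89.4
```

Request:
step_arm(motion=[[[-0.8,0,0,0,0,0],[-1.6,0,0,0,0,0],[-2.0,0,0,0,0,0],[-2.4,0,0,0,0,0],[-2.8,0,0,0,0,0]]])

```text
time_s: 14.6
eef_pos: [0.4284, -0.139, 0.034]
tcp_rot: [[-0.999, -0.05, -0.002], [-0.05, 0.999, -0.0], [0.002, -0.0, -1.0]]
contact_force: [-1.5, 0.2, -0.5]
opening: 0.0186
grip_force: 89.6
```

Request:
step_arm(motion=[[[-0.4,0,0,0,0,0],[-0.8,0,0,0,0,0],[-1.1,0,0,0,0,0],[-1.4,0,0,0,0,0],[-1.4,0,0,0,0,0]]])

```text
time_s: 15.1
eef_pos: [0.4432, -0.1386, 0.0342]
tcp_rot: [[-0.999, -0.05, 0.0], [-0.05, 0.999, -0.001], [-0.0, -0.001, -1.0]]
contact_force: [-0.4, -0.4, -1.9]
opening: 0.0184
grip_force: 89.5
```

Request:
step_arm(motion=[[[-0.1,0,0,0,0,0],[-0.2,0,0,0,0,0],[-0.2,0,0,0,0,0]]])

```text
time_s: 15.4
eef_pos: [0.4443, -0.1384, 0.0341]
tcp_rot: [[-0.999, -0.05, -0.001], [-0.05, 0.999, -0.0], [0.001, -0.0, -1.0]]
contact_force: [0.1, -0.9, -2.3]
opening: 0.0184
grip_force: 89.6
```

Request:
step_arm(motion=[[[-0.1,0,0,0,0,0],[-0.2,0,0,0,0,0],[-0.2,0,0,0,0,0]]])

```text
time_s: 15.7
eef_pos: [0.4462, -0.1382, 0.0341]
tcp_rot: [[-0.999, -0.05, -0.001], [-0.05, 0.999, -0.0], [0.001, -0.0, -1.0]]
contact_force: [-1.7, -0.2, -1.0]
opening: 0.0189
grip_force: 89.6
```

```bash
python3 - <<'E'
from fit import *
im,d,c=grab('scene'); tins(im,c,zs=.007); st()
E
```

```text
px [266. 281.] tin [ 0.5711 -0.1338] res mm 1.04
px [345. 269.] tin [0.5242 0.096 ] res mm 1.23
px [612. 223.] tin [0.1065 1.0638] res mm 327.42
px [570. 108.] tin [-0.558   1.1604] res mm 227.44
t 15.75 p [ 0.4462 -0.1382  0.0341] q [-17.2  19.8 -34.2  36.   -0.  -20.1] F [-0.9  0.5 -0.9] op 0.0187 g 89.6
[[-0.999, -0.05, -0.001], [-0.05, 0.999, -0.0], [0.001, -0.0, -1.0]]
```

Request:
step_arm(motion=[[[-0.1,0,0,0,0,0],[-0.15,0,0,0,0,0],[-0.15,0,0,0,0,0]]])

```text
time_s: 16.05
eef_pos: [0.4464, -0.1381, 0.0339]
tcp_rot: [[-0.999, -0.05, -0.003], [-0.05, 0.999, -0.001], [0.004, -0.0, -1.0]]
contact_force: [-4.9, -1.1, 2.0]
opening: 0.0187
grip_force: 90.0
```

Contact at the step, same situation as before; same levering path.

Request:
step_arm(motion=[[[0.25,0,-0.83,0,0,0],[0.22,0,-1.5,0,0,0],[0.12,0,-2.16,0,0,0],[-0.05,0,-2.8,0,0,0],[-0.28,0,-3.42,0,0,0]]])

```text
time_s: 16.55
eef_pos: [0.4516, -0.1381, 0.0692]
tcp_rot: [[-0.999, -0.05, 0.001], [-0.05, 0.999, -0.001], [-0.001, -0.001, -1.0]]
contact_force: [0.2, -0.4, -1.7]
opening: 0.0185
grip_force: 89.3
```

Request:
step_arm(motion=[[[-0.3,0,-0.59,0,0,0],[-0.65,0,-1.15,0,0,0],[-1.06,0,-1.74,0,0,0],[-1.52,0,-2.3,0,0,0],[-2.03,0,-2.81,0,0,0]]])

```text
time_s: 17.05
eef_pos: [0.4715, -0.137, 0.0968]
tcp_rot: [[-0.999, -0.05, -0.001], [-0.05, 0.999, -0.0], [0.001, -0.0, -1.0]]
contact_force: [0.7, -0.3, -2.5]
opening: 0.0185
grip_force: 89.3
```

Request:
step_arm(motion=[[[-0.55,0,-0.47,0,0,0],[-1.1,0,-0.88,0,0,0],[-1.67,0,-1.24,0,0,0],[-2.27,0,-1.54,0,0,0],[-2.89,0,-1.78,0,0,0]]])

```text
time_s: 17.55
eef_pos: [0.5005, -0.1355, 0.1144]
tcp_rot: [[-0.999, -0.05, -0.001], [-0.05, 0.999, -0.0], [0.001, -0.0, -1.0]]
contact_force: [0.6, 0.4, -0.9]
opening: 0.0186
grip_force: 89.3
```

Request:
step_arm(motion=[[[-0.63,0,-0.18,0,0,0],[-1.26,0,-0.29,0,0,0],[-1.93,0,-0.34,0,0,0],[-2.62,0,-0.36,0,0,0],[-3.27,0,-0.32,0,0,0]]])

```text
time_s: 18.05
eef_pos: [0.5337, -0.1339, 0.1176]
tcp_rot: [[-0.999, -0.05, 0.0], [-0.05, 0.999, -0.001], [-0.0, -0.001, -1.0]]
contact_force: [-0.4, 0.3, 1.2]
opening: 0.0187
grip_force: 89.9
```

Request:
step_arm(motion=[[[-0.7,0,0.1,0,0,0],[-1.4,0,0.2,0,0,0],[-2.2,0,0.3,0,0,0],[-3.0,0,0.4,0,0,0]]])

```text
time_s: 18.45
eef_pos: [0.5632, -0.1324, 0.1131]
tcp_rot: [[-0.999, -0.05, -0.001], [-0.05, 0.999, -0.0], [0.001, -0.0, -1.0]]
contact_force: [0.2, -0.6, -0.9]
opening: 0.0189
grip_force: 89.6
```

Request:
step_arm(motion=[[[0,0,-2,0,0,0],[3,0,-4,0,0,0],[8,0,-4,0,0,0],[12,0,-4,0,0,0],[12,0,-4,0,0,0]]])

```text
time_s: 18.95
eef_pos: [0.4339, -0.1369, 0.1514]
tcp_rot: [[-0.999, -0.049, -0.012], [-0.049, 0.999, 0.002], [0.012, 0.003, -1.0]]
contact_force: [0.1, 0.5, -2.3]
opening: 0.0187
grip_force: 89.4
```

```bash
cat > lab.py <<'E'
from fit import *
def labels():
    """white label discs on the plate (scene cam) and brass tins"""
    im,d,c=grab('scene'); tins(im,c,mn=200)
    hsv=cv2.cvtColor(im,cv2.COLOR_RGB2HSV); m=((hsv[...,2]>150)&(hsv[...,1]<70)).astype(np.uint8); P=pts(d,c)
    m&=((P[...,0]>.59)&(P[...,0]<.82)&(abs(P[...,1]+.01)<.19)&(P[...,2]>.004)&(P[...,2]<.1)).astype(np.uint8)
    nn,l,s,cen=cv2.connectedComponentsWithStats(m)
    for i in range(1,nn):
        if s[i,4]>80: print('label',s[i,2:],ray(*cen[i],c,.022).round(4),'z',np.percentile(P[l==i][:,2],[5,50,95]).round(4))
    return im
E
python3 - <<'E'
from lab import *
labels(); st()
E
```

```text
px [345. 269.] tin [0.5242 0.0959] res mm 1.26
px [584. 112.] tin [-0.3111  1.1875] res mm 281.72
label [ 25  19 291] [ 0.6541 -0.0136  0.022 ] z [0.0173 0.0215 0.0258]
label [ 26  19 294] [ 0.6596 -0.1294  0.022 ] z [0.0173 0.0213 0.0255]
t 19.0 p [ 0.4382 -0.1376  0.1522] q [-17.4  11.8 -24.6  54.   -0.1 -20.2] F [ 0.8  0.5 -1.6] op 0.0188 g 89.4
[[-0.999, -0.049, -0.007], [-0.049, 0.999, 0.001], [0.007, 0.001, -1.0]]
```

```bash
python3 - <<'E'
from plan import *
plan([((.385,-.02,.125),tool(182.8)),((.3765,.0903,.125),tool(182.8))])
E
```

```text
[4.719, 12.006, 2.771, 0.001, -0.007, 0.0] rows>= 3
[0.308, 11.055, 0.006, 0.0, 0.0, 0.0] rows>= 3
```

Request:
step_arm(motion=[[[4.7,12,2.7,0,0,0],[4.7,12,2.7,0,0,0],[4.7,12,2.7,0,0,0],[4.7,12,2.7,0,0,0]]])

```text
time_s: 19.4
eef_pos: [0.3868, -0.0182, 0.125]
tcp_rot: [[-0.998, -0.055, -0.006], [-0.055, 0.998, 0.001], [0.006, 0.001, -1.0]]
contact_force: [-1.0, -0.3, -2.1]
opening: 0.0185
grip_force: 89.8
```

Request:
step_arm(motion=[[[0.3,11,0,0,0,0],[0.3,11,0,0,0,0],[0.3,11,0,0,0,0],[0.3,11,0,0,0,0],[0.3,11,0,0,0,0]]])

```text
time_s: 19.9
eef_pos: [0.3819, 0.0883, 0.1263]
tcp_rot: [[-0.999, -0.051, -0.001], [-0.051, 0.999, -0.002], [0.001, -0.001, -1.0]]
contact_force: [0.4, -0.5, -1.4]
opening: 0.0186
grip_force: 89.9
```

```bash
python3 - <<'E'
from lab import *
labels(); st()
plan([((.3765,.0903,.0338),tool(182.8)),((.4341,.0931,.0338),tool(182.8))])
E
```

```text
px [345. 269.] tin [0.5242 0.0959] res mm 1.26
px [571. 109.] tin [-0.4414  1.1502] res mm 251.47
label [ 25  19 293] [ 0.6542 -0.0137  0.022 ] z [0.0174 0.0212 0.0253]
label [ 26  19 294] [ 0.6597 -0.1294  0.022 ] z [0.0178 0.0214 0.025 ]
t 19.95 p [0.3818 0.0879 0.1262] q [ 13.    6.6 -35.5  47.9  -0.1  10.2] F [ 0.3 -0.4 -2. ] op 0.0184 g 89.9
[[-0.999, -0.049, -0.001], [-0.049, 0.999, -0.001], [0.001, -0.001, -1.0]]
[0.503, 0.282, 9.244, -0.001, -0.001, 0.0] rows>= 2
[-5.764, -0.002, 0.004, -0.0, -0.0, 0.0] rows>= 2
```

Request:
step_arm(motion=[[[0,0.25,4.5,0,0,0],[0,0.25,7.5,0,0,0],[0,0.25,9.0,0,0,0],[0,0.25,9.2,0,0,0],[0,0.25,9.2,0,0,0]]])

```text
time_s: 20.45
eef_pos: [0.3808, 0.0896, 0.034]
tcp_rot: [[-0.999, -0.047, -0.002], [-0.047, 0.999, -0.001], [0.002, -0.001, -1.0]]
contact_force: [-0.5, 0.6, -2.2]
opening: 0.0187
grip_force: 90.7
```

Request:
step_arm(motion=[[[-0.7,0,0,0,0,0],[-1.4,0,0,0,0,0],[-1.9,0,0,0,0,0],[-2.4,0,0,0,0,0],[-2.8,0,0,0,0,0]]])

```text
time_s: 20.95
eef_pos: [0.4093, 0.0926, 0.0344]
tcp_rot: [[-0.999, -0.05, -0.001], [-0.05, 0.999, -0.0], [0.001, -0.0, -1.0]]
contact_force: [-0.8, -0.7, -0.7]
opening: 0.0188
grip_force: 90.9
```

Request:
step_arm(motion=[[[-0.5,0,0,0,0,0],[-1.0,0,0,0,0,0],[-1.5,0,0,0,0,0],[-2.0,0,0,0,0,0],[-2.2,0,0,0,0,0]]])

```text
time_s: 21.45
eef_pos: [0.432, 0.0939, 0.0344]
tcp_rot: [[-0.999, -0.05, 0.0], [-0.05, 0.999, -0.0], [-0.0, -0.0, -1.0]]
contact_force: [-1.3, -0.2, -2.1]
opening: 0.0183
grip_force: 90.7
```

Request:
step_arm(motion=[[[-0.1,0,0,0,0,0],[-0.2,0,0,0,0,0],[-0.2,0,0,0,0,0]]])

```text
time_s: 21.75
eef_pos: [0.4328, 0.0938, 0.0343]
tcp_rot: [[-0.999, -0.05, -0.001], [-0.05, 0.999, -0.0], [0.001, -0.0, -1.0]]
contact_force: [-0.3, -0.1, -1.5]
opening: 0.0187
grip_force: 90.8
```

Request:
step_arm(motion=[[[-0.1,0,0,0,0,0],[-0.15,0,0,0,0,0],[-0.15,0,0,0,0,0]]])

```text
time_s: 22.05
eef_pos: [0.4347, 0.0939, 0.0344]
tcp_rot: [[-0.999, -0.05, -0.0], [-0.05, 0.999, -0.0], [0.0, -0.0, -1.0]]
contact_force: [-0.7, 0.1, -2.8]
opening: 0.0185
grip_force: 90.8
```

```bash
python3 - <<'E'
from lab import *
labels(); st()
E
```

```text
px [347. 277.] tin [0.5596 0.0978] res mm 0.91
px [600. 171.] tin [0.0057 1.1273] res mm 106.76
px [575. 107.] tin [-0.5404  1.1863] res mm 250.12
label [ 25  19 293] [ 0.6542 -0.0137  0.022 ] z [0.017  0.0213 0.0254]
label [ 26  19 296] [ 0.6594 -0.1294  0.022 ] z [0.0177 0.0215 0.0255]
t 22.1 p [0.4346 0.0939 0.0343] q [ 12.2  18.  -37.2  34.9  -0.    9.3] F [ 0.5  0.7 -3. ] op 0.0191 g 90.8
[[-0.999, -0.05, -0.0], [-0.05, 0.999, -0.0], [0.0, -0.0, -1.0]]
```

Request:
step_arm(motion=[[[-0.1,0,0,0,0,0],[-0.15,0,0,0,0,0],[-0.15,0,0,0,0,0]]])

```text
time_s: 22.4
eef_pos: [0.4355, 0.0939, 0.0342]
tcp_rot: [[-0.999, -0.05, -0.002], [-0.05, 0.999, -0.0], [0.002, -0.0, -1.0]]
contact_force: [-2.0, -0.0, -0.3]
opening: 0.0185
grip_force: 90.9
```

Request:
step_arm(motion=[[[-0.1,0,0,0,0,0],[-0.15,0,0,0,0,0],[-0.15,0,0,0,0,0]]])

```text
time_s: 22.7
eef_pos: [0.4358, 0.0939, 0.034]
tcp_rot: [[-0.999, -0.05, -0.004], [-0.05, 0.999, -0.001], [0.004, -0.0, -1.0]]
contact_force: [-4.8, 0.3, 1.0]
opening: 0.0186
grip_force: 91.2
```

Request:
step_arm(motion=[[[0.25,0,-0.83,0,0,0],[0.22,0,-1.5,0,0,0],[0.12,0,-2.16,0,0,0],[-0.05,0,-2.8,0,0,0],[-0.28,0,-3.42,0,0,0]]])

```text
time_s: 23.2
eef_pos: [0.4412, 0.0943, 0.0695]
tcp_rot: [[-0.999, -0.05, 0.001], [-0.05, 0.999, -0.0], [-0.001, -0.0, -1.0]]
contact_force: [0.5, 0.6, -2.8]
opening: 0.0185
grip_force: 90.7
```

Request:
step_arm(motion=[[[-0.3,0,-0.59,0,0,0],[-0.65,0,-1.15,0,0,0],[-1.06,0,-1.74,0,0,0],[-1.52,0,-2.3,0,0,0],[-2.03,0,-2.81,0,0,0]]])

```text
time_s: 23.7
eef_pos: [0.4609, 0.0953, 0.097]
tcp_rot: [[-0.999, -0.05, -0.001], [-0.05, 0.999, -0.0], [0.001, -0.0, -1.0]]
contact_force: [0.0, -0.9, -2.0]
opening: 0.0185
grip_force: 90.7
```

Request:
step_arm(motion=[[[-0.55,0,-0.47,0,0,0],[-1.1,0,-0.88,0,0,0],[-1.67,0,-1.24,0,0,0],[-2.27,0,-1.54,0,0,0],[-2.89,0,-1.78,0,0,0]]])

```text
time_s: 24.2
eef_pos: [0.49, 0.0967, 0.1146]
tcp_rot: [[-0.999, -0.05, -0.001], [-0.05, 0.999, -0.0], [0.001, -0.0, -1.0]]
contact_force: [0.3, 0.5, -1.9]
opening: 0.0187
grip_force: 90.7
```

Request:
step_arm(motion=[[[-0.63,0,-0.18,0,0,0],[-1.26,0,-0.29,0,0,0],[-1.93,0,-0.34,0,0,0],[-2.62,0,-0.36,0,0,0],[-3.27,0,-0.32,0,0,0]]])

```text
time_s: 24.7
eef_pos: [0.5228, 0.0984, 0.1175]
tcp_rot: [[-0.999, -0.05, -0.001], [-0.05, 0.999, -0.0], [0.001, -0.0, -1.0]]
contact_force: [0.2, -0.1, -0.9]
opening: 0.0185
grip_force: 90.8
```

Request:
step_arm(motion=[[[-0.7,0,0.1,0,0,0],[-1.4,0,0.2,0,0,0],[-2.2,0,0.3,0,0,0],[-3.0,0,0.4,0,0,0]]])

```text
time_s: 25.1
eef_pos: [0.5525, 0.0999, 0.1133]
tcp_rot: [[-0.999, -0.05, -0.001], [-0.05, 0.999, -0.0], [0.001, -0.0, -1.0]]
contact_force: [-0.5, -0.2, -1.8]
opening: 0.0187
grip_force: 90.7
```

Request:
step_arm(motion=[[[0,0,-2,0,0,0],[3,0,-4,0,0,0],[8,0,-4,0,0,0],[12,0,-4,0,0,0],[12,0,-4,0,0,0]]])

```text
time_s: 25.6
eef_pos: [0.4236, 0.0925, 0.1519]
tcp_rot: [[-0.999, -0.051, -0.012], [-0.051, 0.999, -0.002], [0.012, -0.002, -1.0]]
contact_force: [0.2, 0.0, -2.5]
opening: 0.0189
grip_force: 90.8
```

```bash
python3 - <<'E'
from lab import *
im=labels(); st()
plan([((.3761,.2292,.14),tool(173.7)),((.379,.2288,.04),tool(173.7))])
cv2.imwrite('pics/s5.png',cv2.resize(im[200:350,210:410,::-1],(800,600)))
E
```

```text
px [574. 115.] tin [-0.2573  1.0775] res mm 255.31
label [ 25  19 284] [0.649  0.1022 0.022 ] z [0.0174 0.0214 0.0249]
label [ 25  19 290] [ 0.6543 -0.0138  0.022 ] z [0.0178 0.0214 0.0255]
label [ 26  19 290] [ 0.6596 -0.1295  0.022 ] z [0.0177 0.0216 0.0254]
t 25.65 p [0.4281 0.0932 0.1528] q [ 12.3   9.7 -27.2  53.4  -0.    9.4] F [ 0.9 -0.1 -1.8] op 0.0188 g 90.8
[[-0.999, -0.051, -0.005], [-0.051, 0.999, -0.001], [0.006, -0.001, -1.0]]
[4.493, 13.847, 1.289, -0.001, -0.005, 0.161] rows>= 3
[-0.294, -0.006, 9.999, -0.001, -0.0, -0.0] rows>= 3
```

Request:
step_arm(motion=[[[4.5,13.8,1.1,0,0,0.161],[4.5,13.8,1.1,0,0,0.161],[4.5,13.8,1.1,0,0,0.161],[4.5,13.8,1.1,0,0,0.161],[4.5,13.8,1.1,0,0,0.161]]])

```text
time_s: 26.15
eef_pos: [0.3808, 0.231, 0.1424]
tcp_rot: [[-0.994, 0.107, -0.0], [0.107, 0.994, -0.001], [0.0, -0.001, -1.0]]
contact_force: [1.1, -0.7, -1.2]
opening: 0.019
grip_force: 90.5
```

Request:
step_arm(motion=[[[-0.3,0,4,0,0,0],[-0.3,0,8,0,0,0],[-0.3,0,9.5,0,0,0],[-0.3,0,9.5,0,0,0],[-0.3,0,9.5,0,0,0]]])

```text
time_s: 26.65
eef_pos: [0.3843, 0.2283, 0.0478]
tcp_rot: [[-0.994, 0.112, -0.001], [0.112, 0.994, -0.001], [0.001, -0.001, -1.0]]
contact_force: [-0.1, 0.0, -1.7]
opening: 0.0185
grip_force: 90.7
```

```bash
python3 - <<'E'
from lab import *
st()
plan([((.379,.2288,.0352),tool(173.7))])
E
```

```text
t 26.65 p [0.3843 0.2283 0.0478] q [ 30.7  17.1 -35.8  37.1  -0.   37.2] F [-0.1  0.  -1.7] op 0.0185 g 90.7
[[-0.994, 0.112, -0.001], [0.112, 0.994, -0.001], [0.001, -0.001, -1.0]]
[0.535, -0.012, 1.264, -0.001, -0.001, -0.003] rows>= 1
```

Request:
step_arm(motion=[[[0,0,0.6,0,0,0],[0,0,1.0,0,0,0],[0,0,1.15,0,0,0],[0,0,1.25,0,0,0],[0,0,1.25,0,0,0]]])

```text
time_s: 27.15
eef_pos: [0.3834, 0.2291, 0.0354]
tcp_rot: [[-0.994, 0.11, -0.0], [0.11, 0.994, -0.0], [0.0, -0.0, -1.0]]
contact_force: [-0.4, 0.2, -0.1]
opening: 0.0184
grip_force: 90.9
```

Request:
step_arm(motion=[[[0,0,0,0,0,0],[0,0,0,0,0,0],[0,0,0,0,0,0],[0,0,0,0,0,0],[0,0,0,0,0,0]]], fingers=8.5)

```text
time_s: 27.65
eef_pos: [0.3833, 0.2291, 0.0352]
tcp_rot: [[-0.994, 0.11, -0.001], [0.11, 0.994, -0.0], [0.001, -0.0, -1.0]]
contact_force: [-0.3, 0.1, -0.8]
opening: 0.0849
grip_force: 0.0
```

Request:
step_arm(motion=[[[0,0,-3,0,0,0],[0,0,-7,0,0,0],[0,0,-12,0,0,0],[0,0,-17,0,0,0],[0,0,-20,0,0,0]]])

```text
time_s: 28.15
eef_pos: [0.3845, 0.2298, 0.239]
tcp_rot: [[-0.994, 0.11, 0.004], [0.11, 0.994, 0.002], [-0.003, 0.003, -1.0]]
contact_force: [1.3, 0.1, -1.0]
opening: 0.0848
grip_force: 0.0
```

```bash
python3 - <<'E'
from lab import *
st(); im,d,c=grab('wrist'); save(im,'w3.png'); np.savez('w3.npz',im=im,d=d,T=c['world_from_camera'],k=[c['fx'],c['fy'],c['cx'],c['cy']])
P=pts(d,c); hsv=cv2.cvtColor(im,cv2.COLOR_RGB2HSV).astype(int)
m=(d>0)&(hsv[...,1]>90)&(hsv[...,0]<15)&(abs(P[...,0]-.38)<.08)&(abs(P[...,1]-.229)<.05)
q=P[m]; print(len(q),q.mean(0),np.percentile(q[:,2],[5,95]),cv2.minAreaRect((q[:,:2]*1000).astype(np.float32)))
E
```

```text
t 28.15 p [0.3845 0.2298 0.239 ] q [ 30.9   7.  -16.9  65.9   0.   37.2] F [ 1.3  0.1 -1. ] op 0.0848 g 0.0
[[-0.994, 0.11, 0.004], [0.11, 0.994, 0.002], [-0.003, 0.003, -1.0]]
2319 [0.38147491 0.22979504 0.06716725] [0.06303332 0.06563397] ((384.30364990234375, 237.93875122070312), (35.02876281738281, 97.78203582763672), 83.18544006347656)
```

View pics/w3.png

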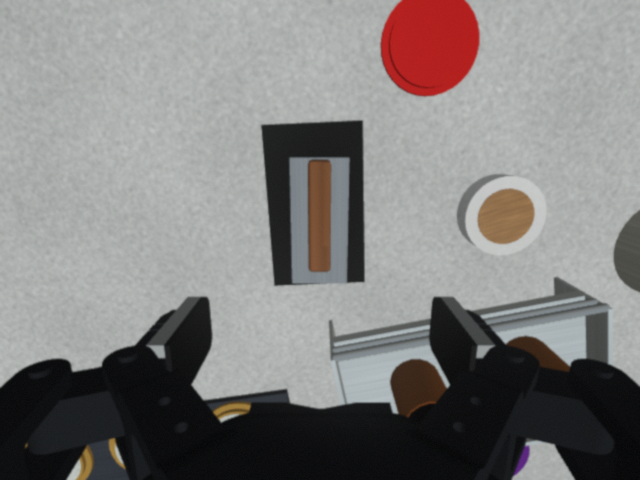

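```bash
python3 - <<'E'
from lab import *
plan([((.56,.363,.36),tool(183))])
E
```

```text
[-15.886, 15.117, -11.503, 0.006, 0.009, -0.163] rows>= 5
```

Request:
step_arm(motion=[[[-5,5,-8,0,0,-0.05],[-16,15,-11.5,0,0,-0.163],[-16,15,-11.5,0,0,-0.163],[-16,15,-11.5,0,0,-0.163],[-16,15,-11.5,0,0,-0.163]]])

```text
time_s: 28.7
eef_pos: [0.5585, 0.3602, 0.3495]
tcp_rot: [[-0.999, -0.052, -0.0], [-0.052, 0.999, -0.0], [0.0, -0.0, -1.0]]
contact_force: [2.0, 0.7, 1.1]
opening: 0.0849
grip_force: 0.0
```

Request:
step_arm(motion=[[[0,0,0,0,0,0],[0,0,0,0,0,0]]])

```text
time_s: 28.9
eef_pos: [0.5584, 0.3601, 0.3469]
tcp_rot: [[-0.999, -0.052, -0.003], [-0.052, 0.999, -0.002], [0.003, -0.001, -1.0]]
contact_force: [-0.7, -0.7, 0.2]
opening: 0.0851
grip_force: 0.0
```

```bash
python3 - <<'E'
from lab import *
st(); im,d,c=grab('wrist'); save(im,'w4.png'); np.savez('w4.npz',im=im,d=d,T=c['world_from_camera'],k=[c['fx'],c['fy'],c['cx'],c['cy']])
E
```

```text
t 28.9 p [0.5584 0.3601 0.3469] q [32.8 29.9 32.6 92.8  0.  29.8] F [-0.7 -0.7  0.2] op 0.0851 g 0.0
[[-0.999, -0.052, -0.003], [-0.052, 0.999, -0.002], [0.003, -0.001, -1.0]]
```

View pics/w4.png

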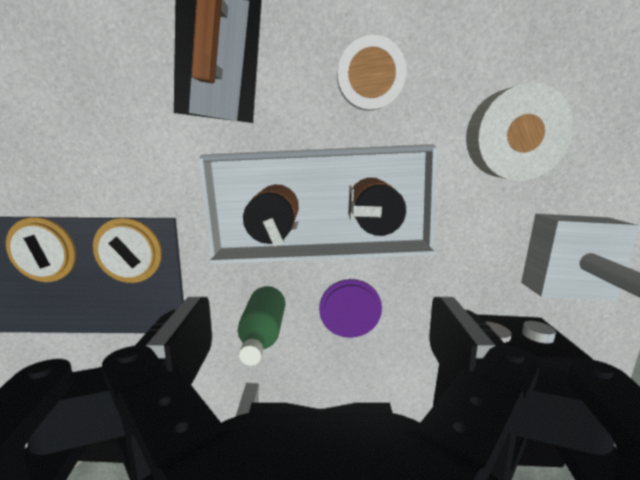

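```bash
cat > jar.py <<'E'
from fit import *
def jars(im,c,boxes,z=.135):
    g=im.max(2).astype(int); hsv=cv2.cvtColor(im,cv2.COLOR_RGB2HSV).astype(int); out=[]
    for (x0,y0,x1,y1) in boxes:
        sub=np.zeros(g.shape,np.uint8); sub[y0:y1,x0:x1]=(g[y0:y1,x0:x1]<70)
        sub=cv2.morphologyEx(sub,cv2.MORPH_OPEN,np.ones((3,3))); nn,l,s,_=cv2.connectedComponentsWithStats(sub); i=1+s[1:,4].argmax()
        h=cv2.convexHull(np.argwhere(l==i)[:,::-1].astype(np.int32))[:,0]
        w=np.array([ray(u,v,c,z)[:2] for u,v in h])
        r=least_squares(lambda p:np.hypot(*(w-p).T)-.025,w.mean(0),loss='soft_l1',f_scale=.001)
        m=np.zeros(g.shape,bool); m[y0:y1,x0:x1]=((g>170)&(hsv[...,1]<50))[y0:y1,x0:x1]
        fill=cv2.fillConvexPoly(np.zeros(g.shape,np.uint8),h.reshape(-1,1,2),1)>0
        q=np.argwhere(m&fill)[:,::-1]; sw=np.array([ray(u,v,c,z)[:2] for u,v in q]); dv=sw.mean(0)-r.x
        # principal direction
        _,_,vt=np.linalg.svd(sw-sw.mean(0)); a=vt[0]*np.sign(vt[0]@dv)
        print('lid',r.x.round(4),'res',(abs(r.fun).mean()*1e3).round(2),'strip n',len(q),'off',(dv*1e3).round(1),'dir(off)',np.degrees(np.arctan2(*dv[::-1])).round(1),'dir(pca)',np.degrees(np.arctan2(*a[::-1])).round(1))
E
python3 - <<'E'
from jar import *
f=np.load('w4.npz'); k=f['k']; c=dict(fx=k[0],fy=k[1],cx=k[2],cy=k[3],world_from_camera=f['T'])
jars(f['im'],c,[(235,180,305,255),(345,170,412,245)])
for u,v,z in((203,157,.08),(434,148,.08)): print('rail',ray(u,v,c,z).round(4))
E
```

```text
lid [0.5661 0.3097] res 0.65 strip n 186 off [12.3  3.4] dir(off) 15.4 dir(pca) 25.7
lid [0.5523 0.4174] res 0.69 strip n 218 off [  2.3 -11.4] dir(off) -78.5 dir(pca) -88.5
rail [0.5144 0.2303 0.08  ]
rail [0.492  0.4792 0.08  ]
```

```bash
python3 - <<'E'
from lab import *
plan([((.5661,.3097,.20),tool(202)),((.5661,.3097,.092),tool(202))])
E
```

```text
[-0.708, -4.946, 14.747, -0.001, -0.004, -0.332] rows>= 4
[0.003, 0.009, 10.797, -0.0, 0.0, 0.0] rows>= 3
```

Request:
step_arm(motion=[[[-0.5,-4.9,4,0,0,-0.2],[-0.7,-4.9,10,0,0,-0.332],[-0.7,-4.9,14.5,0,0,-0.332],[-0.7,-4.9,14.5,0,0,-0.332],[-0.7,-4.9,14.5,0,0,-0.332]]])

```text
time_s: 29.45
eef_pos: [0.562, 0.3075, 0.2008]
tcp_rot: [[-0.927, -0.374, -0.009], [-0.374, 0.927, -0.005], [0.01, -0.001, -1.0]]
contact_force: [0.5, 0.0, 0.2]
opening: 0.0852
grip_force: 0.0
```

```bash
python3 - <<'E'
from lab import *
st(); plan([((.5661,.3097,.092),tool(202))])
E
```

```text
t 29.45 p [0.562  0.3075 0.2008] q [28.7 27.6  7.  70.  -0.   6.7] F [0.5 0.  0.2] op 0.0852 g 0.0
[[-0.927, -0.374, -0.009], [-0.374, 0.927, -0.005], [0.01, -0.001, -1.0]]
[-0.572, 0.059, 10.874, -0.001, -0.01, -0.0] rows>= 3
```

Request:
step_arm(motion=[[[-0.2,0.05,4,0,0,0],[-0.2,0.05,8,0,0,0],[-0.2,0.05,10.5,0,0,0],[-0.2,0.05,10.8,0,0,0],[-0.2,0.05,10.8,0,0,0]]])

```text
time_s: 29.95
eef_pos: [0.5681, 0.3118, 0.0977]
tcp_rot: [[-0.927, -0.375, 0.0], [-0.375, 0.927, 0.0], [-0.0, 0.0, -1.0]]
contact_force: [-0.0, -0.3, 0.6]
opening: 0.0849
grip_force: 0.0
```

Request:
step_arm(motion=[[[0,0,0,0,0,0],[0,0,0,0,0,0],[0,0,0,0,0,0],[0,0,0,0,0,0],[0,0,0,0,0,0]]], fingers=3, grip_force=40)

```text
time_s: 30.45
eef_pos: [0.5701, 0.3122, 0.0987]
tcp_rot: [[-0.927, -0.375, 0.004], [-0.375, 0.927, 0.001], [-0.004, -0.0, -1.0]]
contact_force: [-0.1, -2.3, 6.3]
opening: 0.051
grip_force: 40.3
```

Request:
step_arm(motion=[[[0,0,-3,0,0,0],[0,0,-6,0,0,0],[0,0,-10,0,0,0],[0,0,-14,0,0,0],[0,0,-16,0,0,0]]])

```text
time_s: 30.95
eef_pos: [0.5697, 0.3127, 0.2609]
tcp_rot: [[-0.927, -0.375, 0.005], [-0.375, 0.927, 0.003], [-0.006, 0.001, -1.0]]
contact_force: [0.7, 0.2, -1.3]
opening: 0.0506
grip_force: 42.2
```

```bash
python3 - <<'E'
from lab import *
st(); b=np.array([.48,-.355,.30])
a=np.array(manip.read_state()['eef_pos'])
plan([(a+(b-a)*k/3+np.array([-.06*(k<3),0,0]),tool(y)) for k,y in((1,190),(2,182),(3,180))])
E
```

```text
t 30.95 p [0.5697 0.3127 0.2609] q [28.8 27.  14.9 77.6  0.   6.7] F [ 0.7  0.2 -1.3] op 0.0506 g 42.2
[[-0.927, -0.375, 0.005], [-0.375, 0.927, 0.003], [-0.006, 0.001, -1.0]]
[16.671, -17.259, -1.411, 0.002, 0.005, 0.21] rows>= 5
[6.806, -21.399, -1.298, -0.0, 0.0, 0.139] rows>= 5
[-2.227, -22.347, -1.292, -0.0, 0.001, 0.035] rows>= 5
```

Request:
step_arm(motion=[[[5,-3,-1.4,0,0,0.05],[16.7,-17.3,-1.4,0,0,0.21],[16.7,-17.3,-1.4,0,0,0.21],[16.7,-17.3,-1.4,0,0,0.21],[16.7,-17.3,-1.4,0,0,0.21]]])

```text
time_s: 31.45
eef_pos: [0.4773, 0.087, 0.2709]
tcp_rot: [[-0.985, -0.173, 0.0], [-0.173, 0.985, -0.0], [-0.0, -0.001, -1.0]]
contact_force: [1.1, -0.1, -1.7]
opening: 0.051
grip_force: 42.3
```

Request:
step_arm(motion=[[[6.8,-21.4,-1.3,0,0,0.139],[6.8,-21.4,-1.3,0,0,0.139],[6.8,-21.4,-1.3,0,0,0.139],[6.8,-21.4,-1.3,0,0,0.139],[6.8,-21.4,-1.3,0,0,0.139]]])

```text
time_s: 31.95
eef_pos: [0.4479, -0.137, 0.2843]
tcp_rot: [[-0.999, -0.032, 0.001], [-0.032, 0.999, -0.002], [-0.001, -0.002, -1.0]]
contact_force: [0.0, 0.8, -1.3]
opening: 0.0505
grip_force: 42.3
```

Request:
step_arm(motion=[[[-2.2,-22.3,-1.3,0,0,0.035],[-2.2,-22.3,-1.3,0,0,0.035],[-2.2,-22.3,-1.3,0,0,0.035],[-2.2,-22.3,-1.3,0,0,0.035],[-2.2,-22.3,-1.3,0,0,0.035]]])

```text
time_s: 32.45
eef_pos: [0.4787, -0.3599, 0.2966]
tcp_rot: [[-1.0, 0.003, 0.0], [0.003, 1.0, -0.002], [-0.0, -0.002, -1.0]]
contact_force: [-1.2, 0.3, -1.5]
opening: 0.0511
grip_force: 42.4
```

```bash
python3 - <<'E'
from lab import *
st(); b=np.array([.47,-.355,.30])
plan([(b,tool(180))])
E
```

```text
t 32.45 p [ 0.4787 -0.3599  0.2966] q [-36.9  21.5  11.4  79.8  -0.1 -36.7] F [-1.2  0.3 -1.5] op 0.0511 g 42.4
[[-1.0, 0.003, 0.0], [0.003, 1.0, -0.002], [-0.0, -0.002, -1.0]]
[0.874, 0.487, -0.339, -0.002, 0.0, -0.003] rows>= 1
```

```bash
python3 - <<'E'
from lab import *
im,d,c=grab('wrist'); save(im,'w5.png'); np.savez('w5.npz',im=im,d=d,T=c['world_from_camera'],k=[c['fx'],c['fy'],c['cx'],c['cy']])
E
```

```text
(no output)
```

View pics/w5.png

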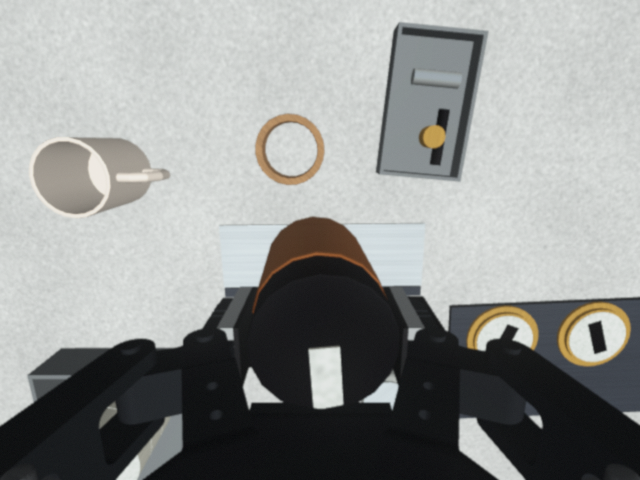

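```bash
python3 - <<'E'
from lab import *
f=np.load('w5.npz'); k=f['k']; c=dict(fx=k[0],fy=k[1],cx=k[2],cy=k[3],world_from_camera=f['T'])
for u,v,z in((217.5,224,.004),(427,223,.004),(225,289,.004),(225,289,.09),(420,287,.09),(222,289,.004)): print(u,v,z,ray(u,v,c,z).round(4))
P=pts(f['d'],c); im=f['im']; d=f['d']
for u in(226,232,414): print(u,[(v,P[v,u].round(3).tolist(),im[v,u].max()) for v in(215,230,260,284,290,294)])
for v in (355,370,385,400): print(v,np.where(im[v,300:350].max(1)>170)[0][[0,-1]]+300)
E
```

```text
217.5 224 0.004 [ 0.5087 -0.4847  0.004 ]
427 223 0.004 [ 0.5083 -0.2315  0.004 ]
225 289 0.004 [ 0.5933 -0.4817  0.004 ]
225 289 0.09 [ 0.5573 -0.4575  0.09  ]
420 287 0.09 [ 0.5556 -0.2591  0.09  ]
222 289 0.004 [ 0.5933 -0.4855  0.004 ]
226 [(215, [0.499, -0.475, -0.0], np.uint8(218)), (230, [0.516, -0.475, 0.003], np.uint8(226)), (260, [0.555, -0.478, 0.003], np.uint8(226)), (284, [0.587, -0.48, 0.004], np.uint8(221)), (290, [0.595, -0.481, 0.003], np.uint8(89)), (294, [0.601, -0.481, 0.002], np.uint8(96))]
232 [(215, [0.498, -0.467, 0.0], np.uint8(212)), (230, [0.517, -0.468, 0.003], np.uint8(226)), (260, [0.555, -0.471, 0.001], np.uint8(226)), (284, [0.587, -0.472, 0.004], np.uint8(223)), (290, [0.595, -0.473, 0.002], np.uint8(89)), (294, [0.601, -0.474, 0.002], np.uint8(87))]
414 [(215, [0.499, -0.247, -0.0], np.uint8(212)), (230, [0.517, -0.247, 0.004], np.uint8(221)), (260, [0.556, -0.244, 0.003], np.uint8(219)), (284, [0.587, -0.242, 0.003], np.uint8(215)), (290, [0.596, -0.241, 0.002], np.uint8(85)), (294, [0.601, -0.241, 0.004], np.uint8(100))]
355 [310 339]
370 [311 340]
385 [312 341]
400 [313 342]
```

```bash
python3 - <<'E'
from lab import *
p=(.545,-.303)
plan([((*p,.19),tool(176.5)),((*p,.075),tool(176.5))])
E
```

```text
[-6.551, 6.024, 10.589, -0.005, 0.001, 0.057] rows>= 3
[-0.005, 0.0, 11.499, 0.0, -0.0, -0.0] rows>= 3
```

Request:
step_arm(motion=[[[-6.5,6,10.6,0,0,0.057],[-6.5,6,10.6,0,0,0.057],[-6.5,6,10.6,0,0,0.057],[-6.5,6,10.6,0,0,0.057]]])

```text
time_s: 32.9
eef_pos: [0.5426, -0.2918, 0.1854]
tcp_rot: [[-0.999, 0.053, -0.008], [0.053, 0.999, 0.005], [0.008, 0.005, -1.0]]
contact_force: [-1.3, -0.3, -2.1]
opening: 0.0509
grip_force: 42.4
```

Request:
step_arm(motion=[[[0,0,4,0,0,0],[0,0,8,0,0,0],[0,0,11,0,0,0],[0,0,11,0,0,0]]])

```text
time_s: 33.3
eef_pos: [0.5399, -0.2943, 0.077]
tcp_rot: [[-0.998, 0.057, -0.008], [0.057, 0.998, 0.003], [0.008, 0.003, -1.0]]
contact_force: [-0.7, 0.6, -1.9]
opening: 0.0508
grip_force: 42.4
```

```bash
python3 - <<'E'
from lab import *
st(); plan([((.545,-.303,.0545),tool(176.5))])
E
```

```text
t 33.3 p [ 0.5399 -0.2943  0.077 ] q [-28.6  29.5  -9.1  51.9  -0.1 -25.3] F [-0.7  0.6 -1.9] op 0.0508 g 42.4
[[-0.998, 0.057, -0.008], [0.057, 0.998, 0.003], [0.008, 0.003, -1.0]]
[-0.574, -0.842, 2.245, 0.003, -0.008, 0.004] rows>= 1
```

Request:
step_arm(motion=[[[-0.1,-0.7,1.0,0,0,0],[-0.1,-0.7,1.7,0,0,0],[-0.1,-0.7,1.9,0,0,0],[-0.1,-0.7,1.9,0,0,0]]])

```text
time_s: 33.7
eef_pos: [0.5443, -0.3033, 0.0621]
tcp_rot: [[-0.998, 0.057, 0.0], [0.057, 0.998, -0.001], [-0.0, -0.001, -1.0]]
contact_force: [0.1, -0.5, -2.0]
opening: 0.0507
grip_force: 42.4
```

Request:
step_arm(motion=[[[0,0,0.1,0,0,0],[0,0,0.2,0,0,0],[0,0,0.3,0,0,0],[0,0,0.3,0,0,0]]])

```text
time_s: 34.1
eef_pos: [0.5439, -0.3028, 0.0583]
tcp_rot: [[-0.998, 0.056, -0.001], [0.056, 0.998, -0.0], [0.001, -0.0, -1.0]]
contact_force: [-0.4, -0.4, -1.8]
opening: 0.0506
grip_force: 42.4
```

Request:
step_arm(motion=[[[0,0,0.1,0,0,0],[0,0,0.2,0,0,0],[0,0,0.3,0,0,0],[0,0,0.3,0,0,0]]])

```text
time_s: 34.5
eef_pos: [0.5438, -0.3028, 0.0551]
tcp_rot: [[-0.998, 0.057, -0.001], [0.057, 0.998, -0.0], [0.001, -0.0, -1.0]]
contact_force: [-0.4, -1.1, -1.7]
opening: 0.0512
grip_force: 42.4
```

Request:
step_arm(motion=[[[0,0,0.1,0,0,0],[0,0,0.2,0,0,0],[0,0,0.2,0,0,0]]])

```text
time_s: 34.8
eef_pos: [0.5438, -0.3028, 0.0531]
tcp_rot: [[-0.998, 0.057, -0.001], [0.057, 0.998, -0.0], [0.001, -0.0, -1.0]]
contact_force: [1.4, -0.7, -1.3]
opening: 0.0508
grip_force: 42.4
```

Request:
step_arm(motion=[[[0,0,0.1,0,0,0],[0,0,0.1,0,0,0]]])

```text
time_s: 35.0
eef_pos: [0.5441, -0.303, 0.0528]
tcp_rot: [[-0.998, 0.057, -0.0], [0.057, 0.998, -0.001], [0.0, -0.001, -1.0]]
contact_force: [-0.5, 0.2, 2.1]
opening: 0.0505
grip_force: 42.4
```

Request:
step_arm(motion=[[[0,0,0,0,0,0],[0,0,0,0,0,0],[0,0,0,0,0,0],[0,0,0,0,0,0]]], fingers=7.5)

```text
time_s: 35.4
eef_pos: [0.544, -0.3029, 0.0523]
tcp_rot: [[-0.998, 0.057, -0.001], [0.057, 0.998, -0.0], [0.001, -0.001, -1.0]]
contact_force: [0.5, 0.4, 0.4]
opening: 0.0749
grip_force: 0.0
```

Request:
step_arm(motion=[[[0,0,-2,0,0,0],[0,0,-6,0,0,0],[0,0,-11,0,0,0],[0,0,-16,0,0,0],[0,0,-20,0,0,0]]])

```text
time_s: 35.9
eef_pos: [0.5445, -0.303, 0.2556]
tcp_rot: [[-0.998, 0.057, 0.002], [0.057, 0.998, -0.002], [-0.002, -0.002, -1.0]]
contact_force: [2.2, -1.0, 0.5]
opening: 0.0756
grip_force: 0.0
```

```bash
python3 - <<'E'
from jar import *
st(); im,d,c=grab('wrist'); save(im,'w6.png'); np.savez('w6.npz',im=im,d=d,T=c['world_from_camera'],k=[c['fx'],c['fy'],c['cx'],c['cy']])
p=np.array([.539,-.303,.089]); u,v=proj(p,c); u,v=int(u),int(v); print(u,v)
jars(im,c,[(u-60,v-55,u+60,v+60)],z=.089)
a=np.array(manip.read_state()['eef_pos']); b=np.array([.5523,.4174,.30])
plan([(a+(b-a)*k/4+np.array([-.1*(k in(2,)),0,0])-np.array([.07*(k in(1,3)),0,0]),tool(y)) for k,y in((1,170),(2,160),(3,150),(4,140))])
E
```

```text
t 35.9 p [ 0.5445 -0.303   0.2556] q [-29.1  24.3   9.7  75.3  -0.  -25.8] F [ 2.2 -1.   0.5] op 0.0756 g 0.0
[[-0.998, 0.057, 0.002], [0.057, 0.998, -0.002], [-0.002, -0.002, -1.0]]
320 215
lid [ 0.5389 -0.306 ] res 0.62 strip n 271 off [12.8  0.3] dir(off) 1.5 dir(pca) 0.5
[7.868, 17.621, -1.14, -0.006, 0.012, 0.118] rows>= 4
[5.959, 17.275, -0.93, 0.0, -0.0, 0.174] rows>= 4
[3.222, 18.035, -0.93, 0.0, -0.0, 0.175] rows>= 4
[2.851, 19.198, -0.931, 0.0, -0.0, 0.175] rows>= 4
```

Request:
step_arm(motion=[[[7.9,17.6,-1.1,0,0,0.118],[7.9,17.6,-1.1,0,0,0.118],[7.9,17.6,-1.1,0,0,0.118],[7.9,17.6,-1.1,0,0,0.118],[7.9,17.6,-1.1,0,0,0.118]]])

```text
time_s: 36.45
eef_pos: [0.4726, -0.1186, 0.2638]
tcp_rot: [[-0.986, 0.169, -0.002], [0.169, 0.986, 0.001], [0.002, 0.001, -1.0]]
contact_force: [-0.3, -0.1, 0.7]
opening: 0.0752
grip_force: 0.0
```

Request:
step_arm(motion=[[[6,17.3,-0.9,0,0,0.174],[6,17.3,-0.9,0,0,0.174],[6,17.3,-0.9,0,0,0.174],[6,17.3,-0.9,0,0,0.174],[6,17.3,-0.9,0,0,0.174]]])

```text
time_s: 36.95
eef_pos: [0.446, 0.0615, 0.2724]
tcp_rot: [[-0.942, 0.336, -0.0], [0.336, 0.942, 0.001], [0.0, 0.001, -1.0]]
contact_force: [0.3, -1.1, 0.6]
opening: 0.0748
grip_force: 0.0
```

Request:
step_arm(motion=[[[3.2,18,-0.9,0,0,0.175],[3.2,18,-0.9,0,0,0.175],[3.2,18,-0.9,0,0,0.175],[3.2,18,-0.9,0,0,0.175],[3.2,18,-0.9,0,0,0.175]]])

```text
time_s: 37.45
eef_pos: [0.4797, 0.2418, 0.2804]
tcp_rot: [[-0.868, 0.497, 0.001], [0.497, 0.868, 0.001], [0.0, 0.001, -1.0]]
contact_force: [-0.4, -0.5, -0.1]
opening: 0.0746
grip_force: 0.0
```

Request:
step_arm(motion=[[[2.9,19.2,-0.9,0,0,0.175],[2.9,19.2,-0.9,0,0,0.175],[2.9,19.2,-0.9,0,0,0.175],[2.9,19.2,-0.9,0,0,0.175],[2.9,19.2,-0.9,0,0,0.175]]])

```text
time_s: 37.95
eef_pos: [0.5513, 0.4226, 0.2861]
tcp_rot: [[-0.767, 0.641, -0.002], [0.641, 0.767, -0.001], [0.001, -0.001, -1.0]]
contact_force: [0.4, -0.6, -2.2]
opening: 0.0754
grip_force: 0.0
```

```bash
python3 - <<'E'
from jar import *
st(); im,d,c=grab('wrist'); np.savez('w7.npz',im=im,d=d,T=c['world_from_camera'],k=[c['fx'],c['fy'],c['cx'],c['cy']])
u,v=proj(np.array([.5523,.4174,.135]),c); u,v=int(u),int(v); print(u,v)
jars(im,c,[(u-50,max(v-45,0),u+50,v+50)])
plan([((.553,.4174,.20),tool(140))])
E
```

```text
t 37.95 p [0.5513 0.4226 0.2861] q [37.5 32.7 28.4 85.8  0.  77.4] F [ 0.4 -0.6 -2.2] op 0.0754 g 0.0
[[-0.767, 0.641, -0.002], [0.641, 0.767, -0.001], [0.001, -0.001, -1.0]]
316 230
lid [0.5525 0.42  ] res 0.54 strip n 264 off [  2.  -12.5] dir(off) -81.0 dir(pca) -89.0
[-0.366, 0.016, 8.691, -0.003, -0.0, 0.0] rows>= 2
```

Request:
step_arm(motion=[[[-0.3,-0.2,5,0,0,0],[-0.3,-0.2,9,0,0,0],[-0.3,-0.2,13,0,0,0],[-0.3,-0.2,16,0,0,0],[-0.3,-0.2,16,0,0,0]]], fingers=8.5)

```text
time_s: 38.5
eef_pos: [0.5467, 0.4105, 0.125]
tcp_rot: [[-0.764, 0.645, -0.009], [0.645, 0.764, -0.008], [0.002, -0.012, -1.0]]
contact_force: [0.1, -0.6, -0.3]
opening: 0.0848
grip_force: 0.0
```

Request:
step_arm(motion=[[[0,0,1.5,0,0,0],[0,0,2.8,0,0,0],[0,0,2.8,0,0,0]]])

```text
time_s: 38.8
eef_pos: [0.5492, 0.4141, 0.1016]
tcp_rot: [[-0.765, 0.644, -0.002], [0.644, 0.765, -0.002], [0.0, -0.003, -1.0]]
contact_force: [-0.9, 0.4, -0.6]
opening: 0.0851
grip_force: 0.0
```

Request:
step_arm(motion=[[[0,0,0,0,0,0],[0,0,0,0,0,0],[0,0,0,0,0,0],[0,0,0,0,0,0],[0,0,0,0,0,0]]], fingers=3, grip_force=40)

```text
time_s: 39.3
eef_pos: [0.5507, 0.4167, 0.104]
tcp_rot: [[-0.766, 0.643, 0.003], [0.643, 0.766, 0.002], [-0.001, 0.003, -1.0]]
contact_force: [0.8, 0.1, 6.0]
opening: 0.0503
grip_force: 40.6
```

Request:
step_arm(motion=[[[0,0,-3,0,0,0],[0,0,-6,0,0,0],[0,0,-10,0,0,0],[0,0,-14,0,0,0],[0,0,-18,0,0,0]]])

```text
time_s: 39.8
eef_pos: [0.5486, 0.4151, 0.2828]
tcp_rot: [[-0.766, 0.643, -0.003], [0.643, 0.766, -0.002], [0.001, -0.003, -1.0]]
contact_force: [1.1, 0.3, -1.8]
opening: 0.0508
grip_force: 42.0
```

```bash
python3 - <<'E'
from lab import *
st(); b=np.array([.48,-.413,.29])
a=np.array(manip.read_state()['eef_pos'])
plan([(a+(b-a)*k/4+np.array([-.05*(k==2)-.03*(k in(1,3)),0,0]),tool(y)) for k,y in((1,160),(2,185),(3,210),(4,226))])
E
```

```text
t 39.8 p [0.5486 0.4151 0.2828] q [37.1 31.9 26.5 84.8 -0.  77.1] F [ 1.1  0.3 -1.8] op 0.0508 g 42.0
[[-0.766, 0.643, -0.003], [0.643, 0.766, -0.002], [0.001, -0.003, -1.0]]
[-9.699, -18.887, -0.128, -0.003, -0.001, -0.349] rows>= 5
[-3.596, -20.72, -0.181, 0.0, -0.0, -0.437] rows>= 5
[1.531, -20.645, -0.185, 0.0, -0.0, -0.436] rows>= 5
[9.238, -18.566, -0.189, 0.0, -0.0, -0.279] rows>= 5
```

Request:
step_arm(motion=[[[-9.7,-18.9,-0.1,0,0,-0.349],[-9.7,-18.9,-0.1,0,0,-0.349],[-9.7,-18.9,-0.1,0,0,-0.349],[-9.7,-18.9,-0.1,0,0,-0.349],[-9.7,-18.9,-0.1,0,0,-0.349]]])

```text
time_s: 40.3
eef_pos: [0.4993, 0.2037, 0.283]
tcp_rot: [[-0.938, 0.346, -0.004], [0.346, 0.938, -0.004], [0.003, -0.005, -1.0]]
contact_force: [0.3, 0.5, -2.7]
opening: 0.0502
grip_force: 42.4
```

Request:
step_arm(motion=[[[-3.6,-20.7,-0.2,0,0,-0.437],[-3.6,-20.7,-0.2,0,0,-0.437],[-3.6,-20.7,-0.2,0,0,-0.437],[-3.6,-20.7,-0.2,0,0,-0.437],[-3.6,-20.7,-0.2,0,0,-0.437]]])

```text
time_s: 40.8
eef_pos: [0.4635, -0.0011, 0.2851]
tcp_rot: [[-0.996, -0.085, -0.002], [-0.085, 0.996, -0.002], [0.003, -0.002, -1.0]]
contact_force: [0.4, 1.6, -1.7]
opening: 0.0508
grip_force: 42.6
```

Request:
step_arm(motion=[[[1.5,-20.6,-0.2,0,0,-0.436],[1.5,-20.6,-0.2,0,0,-0.436],[1.5,-20.6,-0.2,0,0,-0.436],[1.5,-20.6,-0.2,0,0,-0.436],[1.5,-20.6,-0.2,0,0,-0.436]]])

```text
time_s: 41.3
eef_pos: [0.4679, -0.2078, 0.2868]
tcp_rot: [[-0.867, -0.498, -0.002], [-0.498, 0.867, -0.001], [0.002, -0.0, -1.0]]
contact_force: [0.4, 0.4, -2.7]
opening: 0.0502
grip_force: 42.7
```

Request:
step_arm(motion=[[[9.2,-18.6,-0.2,0,0,-0.279],[9.2,-18.6,-0.2,0,0,-0.279],[9.2,-18.6,-0.2,0,0,-0.279],[9.2,-18.6,-0.2,0,0,-0.279],[9.2,-18.6,-0.2,0,0,-0.279]]])

```text
time_s: 41.8
eef_pos: [0.4813, -0.4168, 0.2874]
tcp_rot: [[-0.698, -0.716, -0.002], [-0.716, 0.698, -0.002], [0.003, 0.0, -1.0]]
contact_force: [-0.2, 0.7, -2.7]
opening: 0.0504
grip_force: 42.7
```

Request:
step_arm(motion=[[[0,0,0,0,0,0],[0,0,0,0,0,0]]])

```text
time_s: 42.0
eef_pos: [0.4813, -0.4107, 0.2888]
tcp_rot: [[-0.695, -0.719, -0.002], [-0.719, 0.695, 0.002], [0.0, 0.003, -1.0]]
contact_force: [-0.4, 0.9, -1.1]
opening: 0.0506
grip_force: 42.7
```

```bash
python3 - <<'E'
from lab import *
s=st(); p=(.538,-.413)
im,d,c=grab('wrist'); g=im.max(2); z=s['eef_pos'][2]-.054+.085
for r in((330,345),(355,365),(375,390),(395,400)):
  for v in (r[0],): 
    q=np.where((g[v,285:360]>170)&(im[v,285:360].min(1)>140))[0]+285; print(v,q[[0,-1]] if len(q) else None)
m=np.zeros(g.shape,bool); m[300:402,280:365]=((im.min(2)>140))[300:402,280:365]
w=np.array([ray(u,v,c,z)[:2] for v,u in np.argwhere(m)]); _,_,vt=np.linalg.svd(w-w.mean(0)); print('strip',len(w),w.mean(0)-s['eef_pos'][:2],'ang',np.degrees(np.arctan2(vt[0,1],vt[0,0])))
plan([((*p,.19),tool(226)),((*p,.07),tool(226))])
E
```

```text
t 42.0 p [ 0.4813 -0.4107  0.2888] q [-40.5  25.4  16.4  81.1  -0.  -86.5] F [-0.4  0.9 -1.1] op 0.0506 g 42.7
[[-0.695, -0.719, -0.002], [-0.719, 0.695, 0.002], [0.0, 0.003, -1.0]]
330 None
355 [289 320]
375 [285 308]
395 None
strip 1327 [0.01061487 0.00103039] ang 7.754601206719286
[-3.733, -4.283, 9.911, 0.002, -0.0, 0.001] rows>= 3
[-0.007, -0.002, 12.001, -0.0, -0.0, -0.0] rows>= 3
```

Request:
step_arm(motion=[[[-3.7,-4.3,9.9,0,0,0.09],[-3.7,-4.3,9.9,0,0,0.09],[-3.7,-4.3,9.9,0,0,0.09],[-3.7,-4.3,9.9,0,0,0.09],[-3.7,-4.3,9.9,0,0,0.09]]])

```text
time_s: 42.55
eef_pos: [0.538, -0.4145, 0.192]
tcp_rot: [[-0.756, -0.655, -0.0], [-0.655, 0.756, -0.001], [0.001, -0.001, -1.0]]
contact_force: [0.9, 0.3, -1.2]
opening: 0.0507
grip_force: 42.6
```

Request:
step_arm(motion=[[[0,0,4,0,0,0],[0,0,8,0,0,0],[0,0,10.5,0,0,0],[0,0,11,0,0,0],[0,0,11,0,0,0]]])

```text
time_s: 43.05
eef_pos: [0.5379, -0.4158, 0.0821]
tcp_rot: [[-0.757, -0.653, 0.0], [-0.653, 0.757, -0.001], [0.001, -0.001, -1.0]]
contact_force: [0.6, 0.2, -1.5]
opening: 0.0505
grip_force: 42.7
```

```bash
python3 - <<'E'
from lab import *
s=st(); plan([((.538,-.413,.06),tool(221))])
E
```

```text
t 43.05 p [ 0.5379 -0.4158  0.0821] q [-37.7  34.8   1.5  56.7  -0.1 -78.5] F [ 0.6  0.2 -1.5] op 0.0505 g 42.7
[[-0.757, -0.653, 0.0], [-0.653, 0.757, -0.001], [0.001, -0.001, -1.0]]
[-0.186, 0.208, 2.211, -0.001, -0.001, -0.004] rows>= 1
```

Request:
step_arm(motion=[[[0,0,0.8,0,0,0],[0,0,1.5,0,0,0],[0,0,1.9,0,0,0],[0,0,2.1,0,0,0],[0,0,2.1,0,0,0]]])

```text
time_s: 43.55
eef_pos: [0.5377, -0.4151, 0.0591]
tcp_rot: [[-0.757, -0.654, -0.001], [-0.654, 0.757, -0.0], [0.001, 0.001, -1.0]]
contact_force: [-0.2, -0.1, -2.6]
opening: 0.0504
grip_force: 42.7
```

Request:
step_arm(motion=[[[0,0,0.1,0,0,0],[0,0,0.2,0,0,0],[0,0,0.2,0,0,0]]])

```text
time_s: 43.85
eef_pos: [0.5381, -0.4154, 0.0581]
tcp_rot: [[-0.757, -0.654, -0.0], [-0.654, 0.757, -0.001], [0.001, -0.001, -1.0]]
contact_force: [0.0, 1.5, 2.6]
opening: 0.0505
grip_force: 43.0
```

Request:
step_arm(motion=[[[0,0,0.1,0,0,0],[0,0,0.15,0,0,0],[0,0,0.15,0,0,0]]])

```text
time_s: 44.15
eef_pos: [0.5382, -0.4154, 0.0579]
tcp_rot: [[-0.757, -0.654, 0.001], [-0.654, 0.757, -0.001], [0.0, -0.001, -1.0]]
contact_force: [-2.5, 2.1, 8.7]
opening: 0.0506
grip_force: 43.5
```

Seated; release, rise and check both jars and tins.

Request:
step_arm(motion=[[[0,0,-0.15,0,0,0],[0,0,-0.15,0,0,0],[0,0,-0.15,0,0,0],[0,0,-0.15,0,0,0]]], fingers=7)

```text
time_s: 44.55
eef_pos: [0.5379, -0.4153, 0.057]
tcp_rot: [[-0.757, -0.654, -0.001], [-0.654, 0.757, -0.0], [0.001, 0.0, -1.0]]
contact_force: [-1.4, 0.3, -0.6]
opening: 0.0701
grip_force: 0.0
```

Request:
step_arm(motion=[[[0,0,-2,0,0,0],[0,0,-6,0,0,0],[0,0,-11,0,0,0],[0,0,-16,0,0,0],[0,0,-20,0,0,0]]])

```text
time_s: 45.05
eef_pos: [0.5384, -0.4155, 0.2605]
tcp_rot: [[-0.757, -0.654, 0.001], [-0.654, 0.757, -0.002], [0.0, -0.002, -1.0]]
contact_force: [0.3, -0.9, -0.3]
opening: 0.0701
grip_force: 0.0
```

Request:
step_arm(motion=[[[0,0,0,0,0,0],[0,0,0,0,0,0]]])

```text
time_s: 45.25
eef_pos: [0.5387, -0.4157, 0.2585]
tcp_rot: [[-0.757, -0.654, 0.002], [-0.654, 0.757, -0.002], [0.0, -0.003, -1.0]]
contact_force: [-1.0, 0.5, -0.7]
opening: 0.0704
grip_force: 0.0
```

```bash
python3 - <<'E'
from jar import *
from lab import labels
s=st(); im,d,c=grab('wrist'); save(im,'w8.png'); np.savez('w8.npz',im=im,d=d,T=c['world_from_camera'],k=[c['fx'],c['fy'],c['cx'],c['cy']])
for p in((.538,-.415,.089),(.539,-.305,.089)):
    u,v=proj(np.array(p),c); u,v=int(u),int(v); print(u,v); jars(im,c,[(u-45,v-45,u+45,v+45)],z=.089)
im=labels()
plan([((.59,-.37,.24),tool(200)),((.626,-.358,.15),tool(180))])
E
```

```text
t 45.25 p [ 0.5387 -0.4157  0.2585] q [-37.6  30.6  20.7  80.   -0.  -78.5] F [-1.   0.5 -0.7] op 0.0704 g 0.0
[[-0.757, -0.654, 0.002], [-0.654, 0.757, -0.002], [0.0, -0.003, -1.0]]
321 220
lid [ 0.5351 -0.4124] res 0.67 strip n 271 off [12.2 -0.2] dir(off) -1.1 dir(pca) -8.2
411 298
lid [ 0.5386 -0.3114] res 7.3 strip n 309 off [18.5  9.1] dir(off) 26.3 dir(pca) 39.6
px [584. 166.] tin [-0.2559  1.0553] res mm 535.28
label [ 24  17 250] [ 0.6205 -0.0302  0.022 ] z [0.0177 0.0214 0.0259]
label [ 25  19 286] [0.6491 0.1022 0.022 ] z [0.0171 0.0213 0.0252]
label [ 26  19 295] [ 0.6596 -0.1294  0.022 ] z [0.0176 0.0211 0.0253]
[-6.906, -0.053, 1.547, 0.003, -0.002, 0.363] rows>= 3
[-3.79, -0.106, 8.997, -0.0, 0.0, 0.349] rows>= 3
```

View pics/w8.png

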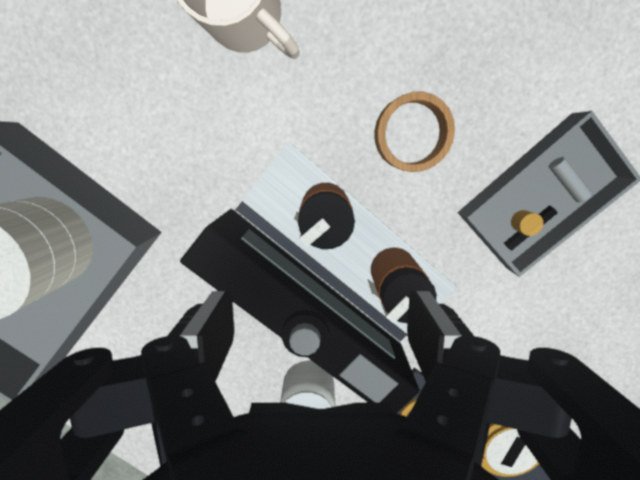

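```bash
cat > ring.py <<'E'
from fit import *
def rings(n='scene'):
    im,d,c=grab(n); hsv=cv2.cvtColor(im,cv2.COLOR_RGB2HSV)
    m=cv2.inRange(hsv,(12,110,60),(28,255,255)); m[:240]=0; m[:,:230]=0; m[340:]=0; m[:,400:]=0
    nn,l,s,cen=cv2.connectedComponentsWithStats(cv2.dilate(m,np.ones((3,3))))
    ps=2.8; R=np.array([[np.cos(np.radians(ps)),np.sin(np.radians(ps))],[-np.sin(np.radians(ps)),np.cos(np.radians(ps))]])
    S=np.array([.6088,-.0149])
    for i in range(1,nn):
        if s[i,4]<80: continue
        h=cv2.convexHull(np.argwhere((l==i)&(m>0))[:,::-1].astype(np.int32))[:,0]
        w=np.array([ray(u,v,c,.015)[:2] for u,v in h])
        r=least_squares(lambda p:np.hypot(*(w-p).T)-.045,w.mean(0),loss='soft_l1',f_scale=.002)
        e=cv2.fitEllipse(h); P=pts(d,c); mm=(cv2.fillConvexPoly(np.zeros(m.shape,np.uint8),h.reshape(-1,1,2),1)>0)&(d>0)
        A=P[mm]; A=A[(A[:,2]>.015)&(A[:,2]<.03)]; co=np.linalg.lstsq(np.c_[A[:,:2],np.ones(len(A))],A[:,2],rcond=None)[0]
        print('ring',r.x.round(4),'res',(abs(r.fun).mean()*1e3).round(2),'plate frame',(R@(r.x-S)*1e3).round(1),'slope deg',np.degrees(co[:2]).round(1),len(A))
    return im
E
python3 - <<'E'
from ring import *
im=rings(); cv2.imwrite('pics/s6.png',cv2.resize(im[200:350,210:410,::-1],(800,600)))
E
```

```text
ring [ 0.6168 -0.0296] res 0.44 plate frame [  7.3 -15.1] slope deg [-0.9 -0.1] 546
ring [0.6479 0.1025] res 0.35 plate frame [ 44.8 115.3] slope deg [-0.3 -0.1] 562
ring [ 0.6585 -0.1294] res 0.37 plate frame [  44.1 -116.8] slope deg [-0.7 -0.1] 588
```

View pics/s6.png

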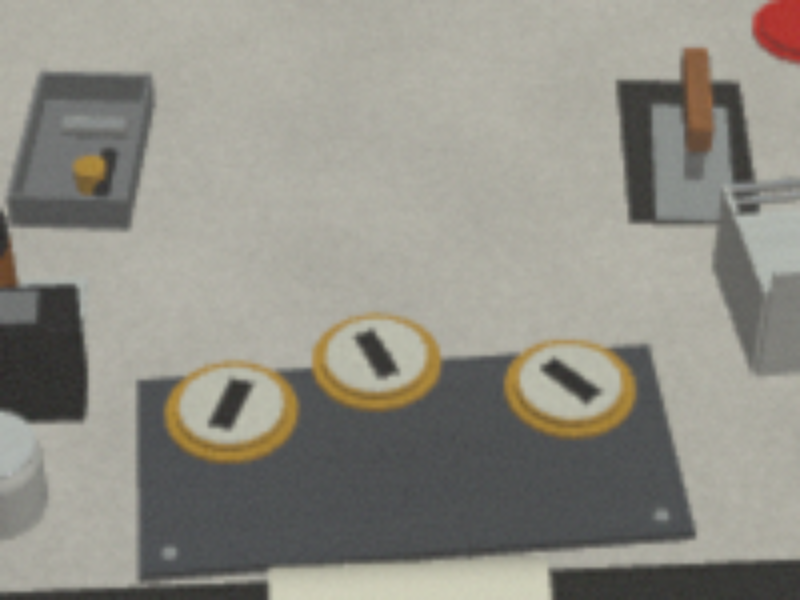

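```bash
python3 - <<'E'
from plan import *
plan([((.46,-.25,.25),tool(200)),((.42,-.06,.24),tool(183)),((.40,.12,.22),tool(176)),((.3833,.2291,.12),tool(173.7))])
E
```

```text
[-4.917, 17.499, 0.57, 0.004, -0.002, 0.363] rows>= 4
[-2.742, 19.22, 0.993, -0.0, -0.0, 0.297] rows>= 4
[1.054, 18.082, 1.995, -0.0, -0.0, 0.122] rows>= 4
[2.428, 10.773, 9.991, -0.0, -0.0, 0.04] rows>= 3
```

Request:
step_arm(motion=[[[-4.9,17.5,0.5,0,0,0.363],[-4.9,17.5,0.5,0,0,0.363],[-4.9,17.5,0.5,0,0,0.363],[-4.9,17.5,0.5,0,0,0.363],[-4.9,17.5,0.5,0,0,0.363]]], fingers=8.5)

```text
time_s: 45.9
eef_pos: [0.457, -0.2464, 0.2508]
tcp_rot: [[-0.939, -0.345, -0.006], [-0.345, 0.939, 0.003], [0.005, 0.005, -1.0]]
contact_force: [0.1, -0.8, 1.1]
opening: 0.0849
grip_force: 0.0
```

Request:
step_arm(motion=[[[-2.7,19.2,1,0,0,0.297],[-2.7,19.2,1,0,0,0.297],[-2.7,19.2,1,0,0,0.297],[-2.7,19.2,1,0,0,0.297],[-2.7,19.2,1,0,0,0.297]]])

```text
time_s: 46.4
eef_pos: [0.418, -0.0569, 0.2408]
tcp_rot: [[-0.998, -0.059, -0.005], [-0.059, 0.998, 0.002], [0.005, 0.002, -1.0]]
contact_force: [0.0, -0.9, 1.0]
opening: 0.0845
grip_force: 0.0
```

Request:
step_arm(motion=[[[1.1,18.1,2,0,0,0.122],[1.1,18.1,2,0,0,0.122],[1.1,18.1,2,0,0,0.122],[1.1,18.1,2,0,0,0.122],[1.1,18.1,2,0,0,0.122]]])

```text
time_s: 46.9
eef_pos: [0.3998, 0.1217, 0.2209]
tcp_rot: [[-0.998, 0.064, -0.003], [0.064, 0.998, -0.0], [0.003, -0.0, -1.0]]
contact_force: [0.5, -0.5, 0.1]
opening: 0.0851
grip_force: 0.0
```

Request:
step_arm(motion=[[[2.4,10.8,5,0,0,0.04],[2.4,10.8,10,0,0,0.04],[2.4,10.8,10,0,0,0.04],[2.4,10.8,10,0,0,0.04],[2.4,10.8,10,0,0,0.04]]])

```text
time_s: 47.4
eef_pos: [0.3831, 0.2272, 0.1207]
tcp_rot: [[-0.994, 0.109, -0.004], [0.109, 0.994, -0.003], [0.003, -0.004, -1.0]]
contact_force: [0.3, -1.0, -0.7]
opening: 0.0847
grip_force: 0.0
```

```bash
python3 - <<'E'
from plan import *
st(); plan([((.3833,.2291,.035),tool(173.7))])
E
```

```text
t 47.4 p [0.3831 0.2272 0.1207] q [ 30.7  12.1 -29.5  48.7  -0.1  37. ] F [ 0.3 -1.  -0.7] op 0.0847 g 0.0
[[-0.994, 0.109, -0.004], [0.109, 0.994, -0.003], [0.003, -0.004, -1.0]]
[-0.027, 0.222, 8.569, -0.004, -0.003, 0.0] rows>= 2
```

Request:
step_arm(motion=[[[0,0.15,4,0,0,0],[0,0.15,7.5,0,0,0],[0,0.15,8.5,0,0,0],[0,0.15,8.5,0,0,0]]])

```text
time_s: 47.8
eef_pos: [0.3836, 0.2284, 0.037]
tcp_rot: [[-0.994, 0.111, -0.002], [0.111, 0.994, -0.002], [0.002, -0.002, -1.0]]
contact_force: [-0.2, -0.0, -0.0]
opening: 0.085
grip_force: 0.0
```

Request:
step_arm(motion=[[[0,0,0,0,0,0],[0,0,0,0,0,0],[0,0,0,0,0,0],[0,0,0,0,0,0],[0,0,0,0,0,0]]], fingers=0, grip_force=90)

```text
time_s: 48.3
eef_pos: [0.3841, 0.2302, 0.0381]
tcp_rot: [[-0.994, 0.109, 0.001], [0.109, 0.994, 0.0], [-0.001, 0.0, -1.0]]
contact_force: [-0.4, -0.8, 4.3]
opening: 0.0187
grip_force: 88.5
```

Request:
step_arm(motion=[[[0,0,0,0,0,0],[0,0,0,0,0,0],[0,0,0,0,0,0]]])

```text
time_s: 48.6
eef_pos: [0.3841, 0.2302, 0.0381]
tcp_rot: [[-0.994, 0.109, 0.001], [0.109, 0.994, 0.0], [-0.001, 0.0, -1.0]]
contact_force: [-0.2, -1.1, 5.2]
opening: 0.0187
grip_force: 88.8
```

Request:
step_arm(motion=[[[0,0,-4,0,0,0],[0,0,-9,0,0,0],[0,0,-9,0,0,0],[0,0,-9,0,0,0]]])

```text
time_s: 49.0
eef_pos: [0.3844, 0.2306, 0.1282]
tcp_rot: [[-0.994, 0.109, 0.002], [0.109, 0.994, 0.001], [-0.002, 0.001, -1.0]]
contact_force: [0.9, 0.1, -2.5]
opening: 0.0186
grip_force: 88.9
```

```bash
python3 - <<'E'
from ring import *
st(); rings(); plan([((.42,.09,.125),tool(178)),((.455,-.0359,.125),tool(182.8)),((.455,-.0359,.0434),tool(182.8))])
E
```

```text
t 49.0 p [0.3844 0.2306 0.1282] q [ 31.   11.6 -28.8  49.4   0.   37.2] F [ 0.9  0.1 -2.5] op 0.0186 g 88.9
[[-0.994, 0.109, 0.002], [0.109, 0.994, 0.001], [-0.002, 0.001, -1.0]]
ring [ 0.6168 -0.0295] res 0.46 plate frame [  7.3 -15. ] slope deg [-0.6  0.5] 536
ring [0.6479 0.1025] res 0.45 plate frame [ 44.8 115.3] slope deg [-0.7  0.1] 571
ring [ 0.6585 -0.1294] res 0.35 plate frame [  44.1 -116.8] slope deg [-0.7  0.2] 605
[-5.195, -13.49, 0.187, -0.001, -0.001, -0.075] rows>= 3
[-3.936, -12.462, -0.007, 0.0, -0.0, -0.083] rows>= 3
[0.004, -0.005, 8.163, 0.0, 0.0, -0.0] rows>= 2
```

Request:
step_arm(motion=[[[-5.2,-13.5,0,0,0,-0.075],[-5.2,-13.5,0,0,0,-0.075],[-5.2,-13.5,0,0,0,-0.075],[-5.2,-13.5,0,0,0,-0.075],[-5.2,-13.5,0,0,0,-0.075]]])

```text
time_s: 49.55
eef_pos: [0.419, 0.089, 0.1255]
tcp_rot: [[-0.999, 0.038, -0.005], [0.038, 0.999, -0.001], [0.005, -0.001, -1.0]]
contact_force: [-0.6, 0.2, -2.9]
opening: 0.0182
grip_force: 89.0
```

Request:
step_arm(motion=[[[-3.9,-12.5,0,0,0,-0.083],[-3.9,-12.5,0,0,0,-0.083],[-3.9,-12.5,0,0,0,-0.083],[-3.9,-12.5,0,0,0,-0.083],[-3.9,-12.5,0,0,0,-0.083]]])

```text
time_s: 50.05
eef_pos: [0.4543, -0.0351, 0.1262]
tcp_rot: [[-0.999, -0.049, -0.003], [-0.049, 0.999, 0.001], [0.003, 0.001, -1.0]]
contact_force: [-0.8, -0.3, -2.6]
opening: 0.0191
grip_force: 89.3
```

Request:
step_arm(motion=[[[0,0,4,0,0,0],[0,0,7,0,0,0],[0,0,7.8,0,0,0],[0,0,7.8,0,0,0],[0,0,7.8,0,0,0]]])

```text
time_s: 50.55
eef_pos: [0.4557, -0.0354, 0.05]
tcp_rot: [[-0.999, -0.05, 0.0], [-0.05, 0.999, -0.0], [-0.0, -0.0, -1.0]]
contact_force: [0.3, 0.1, -2.0]
opening: 0.0184
grip_force: 89.5
```

```bash
python3 - <<'E'
from ring import *
st(); plan([((.455,-.0359,.0456),tool(182.8))])
E
```

```text
t 50.55 p [ 0.4557 -0.0354  0.05  ] q [ -4.4  17.7 -34.4  37.9  -0.   -7.3] F [ 0.3  0.1 -2. ] op 0.0184 g 89.5
[[-0.999, -0.05, 0.0], [-0.05, 0.999, -0.0], [-0.0, -0.0, -1.0]]
[0.069, -0.05, 0.444, -0.0, 0.0, 0.001] rows>= 1
```

Request:
step_arm(motion=[[[-1,0,0.4,0,0,0],[-2,0,0.4,0,0,0],[-2.8,0,0.4,0,0,0],[-3.3,0,0.4,0,0,0],[-3.8,0,0.4,0,0,0]]])

```text
time_s: 51.05
eef_pos: [0.4937, -0.0345, 0.0454]
tcp_rot: [[-0.999, -0.048, -0.001], [-0.048, 0.999, -0.0], [0.001, -0.0, -1.0]]
contact_force: [-0.0, 1.3, -1.7]
opening: 0.0186
grip_force: 89.5
```

Request:
step_arm(motion=[[[-0.5,0,0,0,0,0],[-1,0,0,0,0,0],[-1.5,0,0,0,0,0],[-1.8,0,0,0,0,0],[-1.8,0,0,0,0,0]]])

```text
time_s: 51.55
eef_pos: [0.5118, -0.0336, 0.0453]
tcp_rot: [[-0.999, -0.048, 0.0], [-0.048, 0.999, -0.0], [-0.0, -0.0, -1.0]]
contact_force: [0.1, -0.1, -2.3]
opening: 0.0186
grip_force: 89.5
```

```bash
python3 - <<'E'
from ring import *
st(); rings()
E
```

```text
t 51.55 p [ 0.5118 -0.0336  0.0453] q [ -3.7  22.5 -27.2  40.2  -0.   -6.5] F [ 0.1 -0.1 -2.3] op 0.0186 g 89.5
[[-0.999, -0.048, 0.0], [-0.048, 0.999, -0.0], [-0.0, -0.0, -1.0]]
ring [ 0.4646 -0.0232] res 13.29 plate frame [-144.4   -1.2] slope deg [0. 0.] 0
ring [ 0.637  -0.0284] res 0.42 plate frame [ 27.5 -14.9] slope deg [-0.8 -0.5] 563
ring [0.648  0.1024] res 0.4 plate frame [ 44.9 115.2] slope deg [-0.3 -0.1] 568
ring [ 0.6586 -0.1294] res 0.35 plate frame [  44.1 -116.8] slope deg [-1.1  0.1] 591
```

Request:
step_arm(motion=[[[-0.4,0,0,0,0,0],[-0.8,0,0,0,0,0],[-0.9,0,0,0,0,0],[-0.9,0,0,0,0,0]]])

```text
time_s: 52.0
eef_pos: [0.5204, -0.0331, 0.0453]
tcp_rot: [[-0.999, -0.048, -0.0], [-0.048, 0.999, -0.0], [0.0, -0.0, -1.0]]
contact_force: [0.2, -0.2, -2.1]
opening: 0.0184
grip_force: 89.5
```

Request:
step_arm(motion=[[[1.0,0,0,0,0,0],[3,0,-1,0,0,0],[6,0,-5,0,0,0],[8,0,-8,0,0,0],[8,0,-8,0,0,0]]])

```text
time_s: 52.5
eef_pos: [0.4386, -0.0371, 0.1283]
tcp_rot: [[-0.999, -0.048, 0.002], [-0.048, 0.999, -0.001], [-0.002, -0.001, -1.0]]
contact_force: [0.6, -0.2, -2.2]
opening: 0.0189
grip_force: 89.5
```

```bash
python3 - <<'E'
from ring import *
st(); rings(); plan([((.41,.11,.125),tool(178)),((.384,.230,.125),tool(173.7)),((.384,.23,.044),tool(173.7))])
E
```

```text
t 52.5 p [ 0.4386 -0.0371  0.1283] q [ -4.8  10.9 -29.8  49.2  -0.   -7.6] F [ 0.6 -0.2 -2.2] op 0.0189 g 89.5
[[-0.999, -0.048, 0.002], [-0.048, 0.999, -0.001], [-0.002, -0.001, -1.0]]
ring [ 0.6455 -0.0282] res 0.3 plate frame [ 36. -15.] slope deg [-1.1 -0.4] 573
ring [0.6479 0.1025] res 0.45 plate frame [ 44.8 115.3] slope deg [-0.7  0.5] 566
ring [ 0.6586 -0.1293] res 0.35 plate frame [  44.1 -116.7] slope deg [-1.3 -0.1] 583
[2.285, 14.834, 0.169, -0.001, 0.003, 0.083] rows>= 4
[3.023, 11.905, 0.003, 0.0, -0.0, 0.075] rows>= 3
[0.001, -0.007, 8.103, 0.0, -0.0, -0.0] rows>= 2
```

Tin is back at 36 mm in; return the spatula.

Request:
step_arm(motion=[[[2.3,14.8,0,0,0,0.083],[2.3,14.8,0,0,0,0.083],[2.3,14.8,0,0,0,0.083],[2.3,14.8,0,0,0,0.083],[2.3,14.8,0,0,0,0.083]]])

```text
time_s: 53.05
eef_pos: [0.4095, 0.1108, 0.1241]
tcp_rot: [[-1.0, 0.031, -0.002], [0.031, 1.0, -0.001], [0.002, -0.001, -1.0]]
contact_force: [-1.0, 1.2, -2.1]
opening: 0.0186
grip_force: 89.7
```

Request:
step_arm(motion=[[[3,11.9,0,0,0,0.075],[3,11.9,0,0,0,0.075],[3,11.9,0,0,0,0.075],[3,11.9,0,0,0,0.075],[3,11.9,0,0,0,0.075]]])

```text
time_s: 53.55
eef_pos: [0.3845, 0.2286, 0.1244]
tcp_rot: [[-0.994, 0.11, -0.002], [0.11, 0.994, -0.002], [0.001, -0.002, -1.0]]
contact_force: [0.5, 0.0, -1.5]
opening: 0.0185
grip_force: 89.7
```

Request:
step_arm(motion=[[[0,0,4,0,0,0],[0,0,7,0,0,0],[0,0,8,0,0,0],[0,0,8,0,0,0],[0,0,8,0,0,0]]])

```text
time_s: 54.05
eef_pos: [0.385, 0.2292, 0.0459]
tcp_rot: [[-0.994, 0.111, -0.0], [0.111, 0.994, -0.0], [0.0, -0.0, -1.0]]
contact_force: [0.4, -0.2, -0.9]
opening: 0.0182
grip_force: 89.8
```

```bash
python3 - <<'E'
from ring import *
st(); plan([((.384,.23,.0382),tool(173.7))])
E
```

```text
t 54.05 p [0.385  0.2292 0.0459] q [ 30.8  17.3 -35.9  36.8  -0.   37.1] F [ 0.4 -0.2 -0.9] op 0.0182 g 89.8
[[-0.994, 0.111, -0.0], [0.111, 0.994, -0.0], [0.0, -0.0, -1.0]]
[0.109, 0.063, 0.767, -0.0, -0.0, -0.001] rows>= 1
```

Request:
step_arm(motion=[[[0,0,0.4,0,0,0],[0,0,0.7,0,0,0],[0,0,0.8,0,0,0],[0,0,0.8,0,0,0]]])

```text
time_s: 54.45
eef_pos: [0.3848, 0.23, 0.0381]
tcp_rot: [[-0.994, 0.109, 0.001], [0.109, 0.994, 0.0], [-0.001, 0.0, -1.0]]
contact_force: [-0.8, -0.7, 4.5]
opening: 0.0187
grip_force: 90.3
```

Request:
step_arm(motion=[[[0,0,0,0,0,0],[0,0,0,0,0,0],[0,0,0,0,0,0],[0,0,0,0,0,0],[0,0,0,0,0,0]]], fingers=8.5)

```text
time_s: 54.95
eef_pos: [0.3841, 0.2297, 0.0371]
tcp_rot: [[-0.994, 0.109, -0.001], [0.109, 0.994, -0.0], [0.001, -0.001, -1.0]]
contact_force: [0.2, -0.0, 1.0]
opening: 0.0848
grip_force: 0.0
```

Request:
step_arm(motion=[[[0,0,-3,0,0,0],[0,0,-7,0,0,0],[0,0,-12,0,0,0],[0,0,-17,0,0,0],[0,0,-20,0,0,0]]])

```text
time_s: 55.45
eef_pos: [0.3854, 0.2304, 0.2411]
tcp_rot: [[-0.994, 0.109, 0.004], [0.109, 0.994, 0.002], [-0.003, 0.003, -1.0]]
contact_force: [0.4, 1.0, -0.6]
opening: 0.0848
grip_force: 0.0
```

```bash
python3 - <<'E'
from ring import *
st(); im,d,c=grab('wrist'); P=pts(d,c); hsv=cv2.cvtColor(im,cv2.COLOR_RGB2HSV).astype(int)
m=(d>0)&(hsv[...,1]>90)&(hsv[...,0]<15)&(abs(P[...,0]-.38)<.08)&(abs(P[...,1]-.229)<.03)&(P[...,2]<.08)
q=P[m]; print('handle',len(q),q.mean(0).round(4),np.percentile(q[:,2],[5,95]).round(4),cv2.minAreaRect((q[:,:2]*1000).astype(np.float32)))
f=np.load('w8.npz'); k=f['k']; c8=dict(fx=k[0],fy=k[1],cx=k[2],cy=k[3],world_from_camera=f['T']); P8=pts(f['d'],c8)
for z in(.1,.105,.11): print('button',z,ray(304,334,c8,z).round(4))
print('depth at btn',[P8[v,u].round(4).tolist() for u,v in((300,332),(304,336),(308,330),(340,360))])
plan([((.40,.12,.25),tool(176)),((.42,-.06,.25),tool(183)),((.50,-.24,.25),tool(180)),((.605,-.355,.20),tool(180))])
E
```

```text
t 55.45 p [0.3854 0.2304 0.2411] q [ 30.9   7.  -16.6  66.2   0.   37.2] F [ 0.4  1.  -0.6] op 0.0848 g 0.0
[[-0.994, 0.109, 0.004], [0.109, 0.994, 0.002], [-0.003, 0.003, -1.0]]
handle 2292 [0.3818 0.2304 0.0643] [0.063  0.0655] ((383.7928466796875, 230.25460815429688), (18.33041000366211, 98.24124908447266), 83.35750579833984)
button 0.1 [ 0.6261 -0.3596  0.1   ]
button 0.105 [ 0.6238 -0.3613  0.105 ]
button 0.11 [ 0.6215 -0.3629  0.11  ]
depth at btn [[0.6213, -0.3675, 0.1121], [0.6222, -0.3622, 0.1117], [0.6158, -0.3631, 0.1109], [0.6298, -0.3118, 0.0889]]
[-2.489, -10.951, -0.579, 0.006, 0.008, -0.04] rows>= 3
[-3.248, -17.818, -0.002, 0.0, 0.0, -0.122] rows>= 4
[-7.046, -18.392, -0.001, 0.0, 0.0, 0.052] rows>= 4
[-10.49, -11.506, 5.002, 0.0, 0.0, 0.0] rows>= 4
```

Request:
step_arm(motion=[[[-2.5,-11,-0.6,0,0,-0.04],[-2.5,-11,-0.6,0,0,-0.04],[-2.5,-11,-0.6,0,0,-0.04],[-2.5,-11,-0.6,0,0,-0.04]]], fingers=0)

```text
time_s: 55.9
eef_pos: [0.3969, 0.116, 0.2431]
tcp_rot: [[-0.997, 0.073, -0.001], [0.073, 0.997, -0.001], [0.001, -0.001, -1.0]]
contact_force: [-0.9, 0.7, -0.4]
opening: 0.0277
grip_force: 0.0
```

Request:
step_arm(motion=[[[-3.2,-17.8,0,0,0,-0.122],[-3.2,-17.8,0,0,0,-0.122],[-3.2,-17.8,0,0,0,-0.122],[-3.2,-17.8,0,0,0,-0.122],[-3.2,-17.8,0,0,0,-0.122]]])

```text
time_s: 56.4
eef_pos: [0.4174, -0.0647, 0.2429]
tcp_rot: [[-0.999, -0.047, -0.0], [-0.047, 0.999, -0.001], [0.001, -0.001, -1.0]]
contact_force: [0.3, 0.2, -0.1]
opening: 0.0006
grip_force: 0.0
```

Request:
step_arm(motion=[[[-7,-18.4,0,0,0,0.052],[-7,-18.4,0,0,0,0.052],[-7,-18.4,0,0,0,0.052],[-7,-18.4,0,0,0,0.052],[-7,-18.4,0,0,0,0.052]]])

```text
time_s: 56.9
eef_pos: [0.4994, -0.2453, 0.2418]
tcp_rot: [[-1.0, 0.002, 0.0], [0.002, 1.0, -0.002], [-0.0, -0.002, -1.0]]
contact_force: [-0.7, 1.0, -1.1]
opening: 0.0003
grip_force: 0.0
```

Request:
step_arm(motion=[[[-10.5,-11.5,5,0,0,0],[-10.5,-11.5,5,0,0,0],[-10.5,-11.5,5,0,0,0],[-10.5,-11.5,5,0,0,0],[-10.5,-11.5,5,0,0,0]]])

```text
time_s: 57.4
eef_pos: [0.6024, -0.3558, 0.1901]
tcp_rot: [[-1.0, -0.001, -0.004], [-0.001, 1.0, 0.002], [0.004, 0.002, -1.0]]
contact_force: [-1.1, -0.6, 0.2]
opening: 0.0004
grip_force: 0.0
```

```bash
python3 - <<'E'
from ring import *
st(); plan([((.6235,-.36,.118),tool(180))]); rings()
E
```

```text
t 57.4 p [ 0.6024 -0.3558  0.1901] q [-30.6  33.8  16.3  72.7   0.  -30.6] F [-1.1 -0.6  0.2] op 0.0004 g 0.0
[[-1.0, -0.001, -0.004], [-0.001, 1.0, 0.002], [0.004, 0.002, -1.0]]
[-2.133, -0.438, 7.199, 0.002, -0.004, 0.001] rows>= 2
ring [ 0.6455 -0.0281] res 0.33 plate frame [ 36. -15.] slope deg [-1.  -0.4] 568
ring [0.648  0.1024] res 0.41 plate frame [ 44.8 115.3] slope deg [-0.4  0.1] 572
ring [ 0.6587 -0.1294] res 0.34 plate frame [  44.2 -116.8] slope deg [-0.9 -0. ] 590
```

Request:
step_arm(motion=[[[-1.9,-0.4,3,0,0,0],[-1.9,-0.4,5.5,0,0,0],[-1.9,-0.4,6.8,0,0,0],[-1.9,-0.4,6.8,0,0,0],[-1.9,-0.4,6.8,0,0,0]]])

```text
time_s: 57.95
eef_pos: [0.6201, -0.3603, 0.1267]
tcp_rot: [[-1.0, -0.001, -0.0], [-0.001, 1.0, -0.001], [0.0, -0.001, -1.0]]
contact_force: [0.6, -0.3, 0.3]
opening: 0.0001
grip_force: 0.0
```

Request:
step_arm(motion=[[[0,0,0.3,0,0,0],[0,0,0.5,0,0,0],[0,0,0.7,0,0,0],[0,0,0.9,0,0,0],[0,0,0.9,0,0,0]]])

```text
time_s: 58.45
eef_pos: [0.6198, -0.3612, 0.116]
tcp_rot: [[-1.0, -0.0, -0.001], [-0.0, 1.0, -0.0], [0.001, -0.0, -1.0]]
contact_force: [-0.4, 0.2, -0.5]
opening: 0.0003
grip_force: 0.0
```

Request:
step_arm(motion=[[[-0.2,0,0.2,0,0,0],[-0.2,0,0.4,0,0,0],[-0.2,0,0.6,0,0,0],[-0.2,0,0.8,0,0,0],[-0.2,0,0.8,0,0,0]]])

```text
time_s: 58.95
eef_pos: [0.6225, -0.3613, 0.1086]
tcp_rot: [[-1.0, -0.0, 0.0], [-0.0, 1.0, -0.001], [-0.0, -0.001, -1.0]]
contact_force: [0.5, 0.4, 3.8]
opening: -0.0002
grip_force: 1.7
```

Request:
step_arm(motion=[[[0,0,0.1,0,0,0],[0,0,0.3,0,0,0],[0,0,0.4,0,0,0],[0,0,0.4,0,0,0]]])

```text
time_s: 59.35
eef_pos: [0.6225, -0.3613, 0.106]
tcp_rot: [[-1.0, -0.0, 0.001], [-0.0, 1.0, -0.001], [-0.001, -0.001, -1.0]]
contact_force: [-2.1, 0.9, 10.2]
opening: 0.0001
grip_force: 4.8
```

Request:
step_arm(motion=[[[0,0,0.1,0,0,0],[0,0,0.2,0,0,0],[0,0,0.2,0,0,0]]])

```text
time_s: 59.65
eef_pos: [0.6225, -0.3613, 0.1059]
tcp_rot: [[-1.0, -0.0, 0.002], [-0.0, 1.0, -0.002], [-0.002, -0.002, -1.0]]
contact_force: [-3.6, 2.2, 17.2]
opening: -0.0
grip_force: 8.4
```

Request:
step_arm(motion=[[[0,0,-1,0,0,0],[0,0,-4,0,0,0],[0,0,-8,0,0,0],[0,0,-12,0,0,0],[4,0,-15,0,0,0]]])

```text
time_s: 60.15
eef_pos: [0.5859, -0.3614, 0.2524]
tcp_rot: [[-1.0, -0.003, 0.002], [-0.003, 1.0, -0.001], [-0.002, -0.001, -1.0]]
contact_force: [-0.6, -1.2, 0.2]
opening: -0.0
grip_force: 0.0
```

Request:
step_arm(motion=[[[10,0,0,0,0,0],[10,0,0,0,0,0],[10,0,0,0,0,0],[10,0,0,0,0,0]]])

```text
time_s: 60.55
eef_pos: [0.4804, -0.3609, 0.252]
tcp_rot: [[-1.0, 0.001, -0.002], [0.001, 1.0, 0.001], [0.002, 0.001, -1.0]]
contact_force: [0.4, -0.8, -0.3]
opening: -0.0003
grip_force: 0.0
```

```bash
python3 - <<'E'
from ring import *
from jar import jars
st(); rings(); im,d,c=grab('wrist')
for p in((.536,-.412,.089),(.539,-.305,.089)):
    u,v=proj(np.array(p),c); u,v=int(u),int(v); print(u,v); jars(im,c,[(u-45,v-45,u+45,v+45)],z=.089)
E
```

```text
t 60.55 p [ 0.4804 -0.3609  0.252 ] q [-36.9  22.2   5.9  73.8  -0.  -36.8] F [ 0.4 -0.8 -0.3] op -0.0003 g 0.0
[[-1.0, 0.001, -0.002], [0.001, 1.0, 0.001], [0.002, 0.001, -1.0]]
ring [ 0.6455 -0.0281] res 0.33 plate frame [ 36. -15.] slope deg [-0.8 -0.3] 585
ring [0.6478 0.1026] res 0.36 plate frame [ 44.7 115.4] slope deg [-0.5  0.2] 565
ring [ 0.6586 -0.1294] res 0.37 plate frame [  44.2 -116.8] slope deg [-0.6  0.4] 584
263 282
lid [ 0.5325 -0.4085] res 9.35 strip n 588 off [14.4 -6.9] dir(off) -25.6 dir(pca) -87.4
383 285
lid [ 0.5363 -0.3097] res 9.76 strip n 541 off [13.2  0.3] dir(off) 1.4 dir(pca) 83.3
```

```bash
python3 - <<'E'
from ring import *
im,d,c=grab('wrist'); f=np.load('w8.npz'); k=f['k']; c8=dict(fx=k[0],fy=k[1],cx=k[2],cy=k[3],world_from_camera=f['T'])
for I,cc,n in((im,c,'now'),(f['im'],c8,'w8')):
    for p in((.5355,-.413),(.539,-.305)):
        v,u=np.mgrid[0:480,0:640]; W=np.array(cc['world_from_camera']); 
        r=np.stack([(u-cc['cx'])/cc['fx'],-(v-cc['cy'])/cc['fy'],-np.ones(u.shape)],-1)@W[:3,:3].T; w=W[:3,3]+r*((.089-W[2,3])/r[...,2])[...,None]
        D=np.hypot(w[...,0]-p[0],w[...,1]-p[1]); q=w[(D<.021)&(I.min(2)>140)][:,:2]
        o=[]
        for a,b in((-.002,.006),(.006,.012),(.012,.019)):
            s=q[(q[:,0]-p[0]>a)&(q[:,0]-p[0]<b)]; o.append((len(s),(s.mean(0)-p)*1e3) if len(s) else None)
        r=cv2.minAreaRect((q*1000).astype(np.float32)); s=np.polyfit(q[:,0],q[:,1],1)[0]
        print(n,p,len(q),'rect',np.round(r[1],1),round(r[2],1),'polyfit deg',np.degrees(np.arctan(s)).round(1),o)
E
```

```text
now (0.5355, -0.413) 240 rect [10.3 20.4] 82.0 polyfit deg -6.5 [(57, array([3.18006444, 1.23780906])), (81, array([9.01005371, 0.71234803])), (83, array([15.82787933, -0.34321928]))]
now (0.539, -0.305) 229 rect [18.7  9.9] 2.3 polyfit deg 0.3 [(54, array([ 3.66751312, -0.72871858])), (69, array([ 8.98377017, -0.64230736])), (84, array([15.22933527, -0.57898543]))]
w8 (0.5355, -0.413) 273 rect [10.6 20.1] 82.3 polyfit deg -6.7 [(72, array([3.34616435, 1.4072471 ])), (82, array([8.97256136, 0.77344823])), (97, array([15.4843096, -0.158845 ]))]
w8 (0.539, -0.305) 189 rect [19.   9.8] 0.0 polyfit deg 7.2 [(28, array([ 4.04099096, -2.72463695])), (63, array([ 9.08364483, -0.82194476])), (80, array([15.48374331, -0.54719991]))]
```

```bash
python3 -c "
from station import manip
print(manip.finish_job())"
```

```text
the job is handed in; nothing more can be done
None
```

The job is handed in, but the station gave no verdict. By my last camera checks, all three tins lie flat and label up on the plate, both jars face the scanner within about 8° (limit about 15°), the spatula stands on its mat, and the button was pressed right down. The middle tin had been knocked toward the step mid-run, and I pushed it back with the spatula before pressing the button.

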